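# Rebuild the bearing stack on a desk's swivel stem

### The arm

A 6-joint arm with a two-finger parallel gripper is mounted at the origin on the work surface. World frame = base frame: x ahead of the robot, y to its left, z up, the work surface at z = 0. Lengths are in m, angles in rad, forces in N, time in s.
With the tool pointing down it reaches from about 0.3 to 0.875 m from the base axis. Payload 6.4 kg.
Tool frame: the origin (TCP) lies midway between the tips of the shut fingers; the grasp point (between the pads) lies 19 mm behind it; x points along the fingers, y is the direction in which the jaws open and shut, and the axes are right-handed (so a half turn about x gives the same grasp; the last joint's range is limited). The gripper opens to 85 mm and grips with 20 to 120 N. Pads are 22 mm wide; open, the fingers measure 114 mm over their backs; the gripper's body (76 mm by 85 mm) begins 54 mm behind the grasp point. The pads swing forward as they close: fully open they stand 13 mm farther back than shut.
Start: joints at [0.995, 0.181, 1.607, -0, 1.354, -0.206], TCP at [0.208, 0.536, 0.231] pointing down, gripper open.
Joint ranges: [-2.99, 2.99], [-0.89, 2.07], [0.3, 2.58], [-1.14, 4.28], [0, 2.63], [-3.12, 3.12]. Speed limits (rad/s): [2.57, 2.57, 3.01, 3.14, 3.14, 3.14].

### API

Orientations are given as a unit quaternion [x, y, z, w].
In Python, from station import status, viewer, r gives the robot as it stands.
- The arm moves only by the tool arm_command, never from a script. Its argument "plan" is a list of rows, each an object of numbers: "grip": the finger opening in m, from 0 to 0.0854; "dx", "dy", "dz": the shift along the tool's x, y, z in m; "rx", "ry", "rz": the turn, a rotation vector about the tool's x, y, z in degrees. A call has 1 to 8 rows; each row shifts and turns the pose as measured when the row begins, along the tool's axes as they then stand; what a row does not reach is not made up. A row lasts 1/10 s, in which the tool goes at most 50 mm and 8.59 degrees, less where a joint would pass 70% of its speed; a pose out of reach is approached as far as the arm can. A call is refused whole if a number of a shift passes 0.05 or a number of a turn 8.59, either way. A call with a gripper value outside its range is refused whole. The fingers move at their own pace and stop on an object; "grip_force" is the grip in N (left out, the last holds). Time passes only in rows, so rows that do not move let the fingers close. It gives the time, the measured TCP pose, the force and the opening at its end, in the units of the state.
- status.sense(): the state, without advancing time (a new reading comes with each control period).
- viewer.snapshot(name): name is "scene" or "top"; returns (picture, depth): 420x560x3 uint8, red, green, blue; 420x560 float32, m along the optical axis (not along the pixel's ray), 0 where there is no reading.
- viewer.camera_info(name): a dict with "mtx" (3x3 intrinsics, pixels), "position" and "orientation" of the camera in the world. Camera axes: x right, y down, z forward; pixel columns grow to the right and rows downward; lengths in m; the calibration is good to about 2 mm. A picture is of the moment at which its call begins. camera_info takes no time and is no camera call.
- r.job_done(): hands the job in, once; it reports no verdict.
The state is a dict: "time": time; "joint_positions": joint angles; "joint_vel": joint speeds; "joint_torque": joint torques, N m; "eef_pos": TCP position; "orientation": TCP orientation; "contact_force": force on the tool from outside, world axes, zero at the start; "torque": the same for the moment, N m; "width": finger opening in m.
Only numpy, scipy, OpenCV 4.12 (cv2) and the standard library are available. Lean on these libraries where they do the work, as an engineer would, in place of code of your own. Each camera call takes 0.05 s, during which the arm holds its last target. There are 200 camera calls.

### The job

Rebuild the spacer stack on the steel stem of the desk's swivel foot: thread on the large steel collar first, then the green bush, then the small brass spacer, lowering each one gently (never dropped or forced) until it sits flat and fully home before fetching the next. Let go of the finished stack and leave everything else on the bench where it is.

Things in the scene. Friction and masses are not known exactly. Their poses are not given: they have to be found in the camera images.
- foot: grey square steel base plate, 130 x 130 x 20 mm, screwed to the table, carrying a dark clamp disc (66 mm diameter, 6 mm thick) and on it the bright steel stem with its flange. Origin: centre of the plate's underside, on the table; x and y along its sides, z up. Do not knock it or force rings on it: keep a ring's push to about 20 N or less.
- tip_level (a point): point over the plate's centre at the height of the stem's flat tip, 92 mm above the table. The 16 mm stem (last 2.5 mm tapering to 13.4 mm) is rigid and vertical but bolted through an oversize hole: its axis stands anywhere up to 8 mm off this point along the plate's x and up to 8 mm along its y. That offset is not measured: find it by sight and touch.
- seat_level (a point): point over the plate's centre at the height of the seat, 36 mm above the table: the flat top of the stem's flange (52 mm diameter, centred on the stem and offset with it), on which the first ring comes to rest. The stem rises 56 mm above it.
- collar_large: large bright steel collar: a ring, outer diameter 62 mm, height 18 mm, plain round bore of 19 mm diameter right through; lies flat on the table, alike either way up. Origin: centre of its underside; z along its axis. About 0.16 kg. Goes on first, its underside ending on the seat, 36 mm above the table.
- bush_medium: medium green plastic bush: a ring, outer diameter 50 mm, height 16 mm, plain round bore of 19 mm diameter right through; lies flat on the table, alike either way up. Origin: centre of its underside; z along its axis. About 0.05 kg. Goes on second, its underside ending 54 mm above the table.
- spacer_small: small brass spacer: a ring, outer diameter 40 mm, height 14 mm, plain round bore of 19 mm diameter right through; lies flat on the table, alike either way up. Origin: centre of its underside; z along its axis. About 0.08 kg. Goes on last, its underside ending 70 mm above the table, 8 mm of stem left bare above it.
- old_bush: worn black rubber bush, 50 mm diameter, 16 mm high, bore 30 mm: scrap, not part of the job, leave it. Origin: centre of its underside.
- tape_roll: yellow roll of tape, 80 mm diameter, 24 mm high, standing flat; leave it. Origin: centre of its underside.
- paint_tin: closed paint tin with a green label, 90 mm diameter, 85 mm high; leave it. Origin: centre of its underside.
- paint_brush: paint brush lying on the table; leave it. Origin on the table under its middle.
- hammer: hammer lying on the table; leave it. Origin on the table under its middle.
- sanding_block: cork sanding block, 100 x 60 x 30 mm; leave it. Origin: centre of its underside.
Things that resemble listed ones, but are neither listed nor needed, are in the scene too. There is more than one size of the collar_large; the job needs the larger. There is more than one size of the bush_medium; the job needs the smaller.

How it is judged:
By the outcome, as a careful person would: the job done as asked, in the order asked, and still so for the second after the job is handed in, with the robot touching nothing.
It also fails if it takes over 72 s, if anything falls off the work surface, if the arm or the gripper's body presses on something with over 40 N, if the wrist force passes 120 N, or if a joint passes its speed limit or range.

## Working session

There is one attempt and no reset: what is moved stays moved. The work goes in short steps, Python scripts to look and compute and a tool call to move; the robot and the scene stay as the last step left them, time stands still between calls to the robot, and variables do not carry over. Pictures are saved under pics/ and viewed, about 8 in all and at most 12, crops included, and the job is handed in when it is done.

Besides the shell and the picture viewer there is one more tool, called as name([rows], argument=value, ...), one row to a line, values as JSON. arm_command: Moves the arm, as the interface text tells. Its arguments: {"type":"object","properties":{"plan":{"type":"array","items":{"type":"object","properties":{"grip":{"type":"number"},"dx":{"type":"number"},"dy":{"type":"number"},"dz":{"type":"number"},"rx":{"type":"number"},"ry":{"type":"number"},"rz":{"type":"number"}}}},"grip_force":{"type":"number"}},"required":["plan"]}

```bash
ls; mkdir -p pics; cat > h.py <<'E'
import numpy as np,cv2
from station import status,viewer,r
from scipy.spatial.transform import Rotation as R
def snap(n,f=None):
    p,d=viewer.snapshot(n)
    if f: cv2.imwrite('pics/'+f,p[:,:,::-1])
    return p,d
def ray(n,u,v,z):
    c=viewer.camera_info(n);K=np.array(c['mtx']);o=np.array(c['position'])
    d=R.from_quat(c['orientation']).as_matrix()@np.linalg.solve(K,[u,v,1.])
    return o+d*(z-o[2])/d[2]
def proj(n,P):
    c=viewer.camera_info(n);q=R.from_quat(c['orientation']).as_matrix().T@(np.array(P)-c['position'])
    q=np.array(c['mtx'])@q;return q[:2]/q[2]
def cloud(n,d):
    c=viewer.camera_info(n);v,u=np.indices(d.shape)
    q=np.stack([u,v,np.ones_like(u)],-1)@np.linalg.inv(np.array(c['mtx'])).T*d[...,None]
    return q@R.from_quat(c['orientation']).as_matrix().T+np.array(c['position'])
E
python3 - <<'E'
from h import *
p,d=snap('top','top0.png');np.savez('top0.npz',p=p,d=d)
p2,d2=snap('scene','scene0.png');np.savez('scene0.npz',p=p2,d=d2)
for n in('top','scene'):print(viewer.camera_info(n))
s=status.sense();print(s)
E
```

```text
pics
{'mtx': array([[402.65243556,   0.        , 287.61136279],
       [  0.        , 402.65243556, 199.73592839],
       [  0.        ,   0.        ,   1.        ]]), 'position': array([ 0.40596923, -0.0349193 ,  1.22851206]), 'orientation': array([ 0.71316867, -0.69865331,  0.04111694, -0.03979179])}
{'mtx': array([[425.01896868,   0.        , 280.86655707],
       [  0.        , 425.01896868, 205.42934232],
       [  0.        ,   0.        ,   1.        ]]), 'position': array([ 1.28172273, -0.53937175,  0.74578258]), 'orientation': array([ 0.79777565,  0.41073086, -0.209228  , -0.38868729])}
{'time': 0.1, 'joint_positions': array([ 9.94719451e-01,  1.81473496e-01,  1.60789304e+00, -1.31153835e-05,
        1.35378689e+00, -2.06293997e-01]), 'joint_vel': array([ 1.25221839e-03, -2.19165310e-04, -1.66166085e-03,  8.14322088e-05,
       -3.59756201e-04, -1.86901327e-04]), 'joint_torque': array([ 8.62503894e-04, -4.45876622e+01, -3.52240419e+01, -1.86246789e-04,
        4.22053490e-03, -3.40857275e-05]), 'eef_pos': array([0.20752633, 0.53572302, 0.23047768]), 'orientation': array([ 0.12948151,  0.69526119, -0.13050522,  0.69484876]), 'contact_force': array([ 1.17744427, -0.47052462,  0.04743236]), 'torque': array([ 0.01735113, -0.0251264 ,  0.03093718]), 'width': 0.08545076164963734}
```

View pics/top0.png

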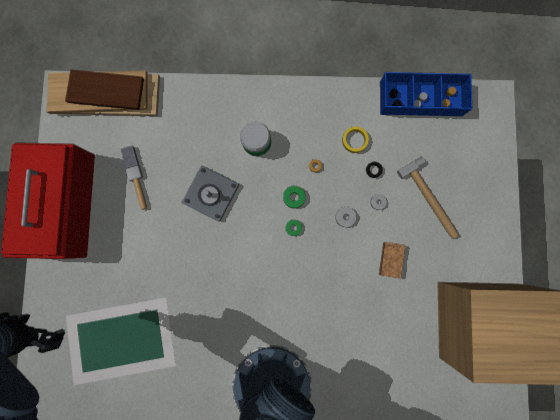

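View pics/scene0.png

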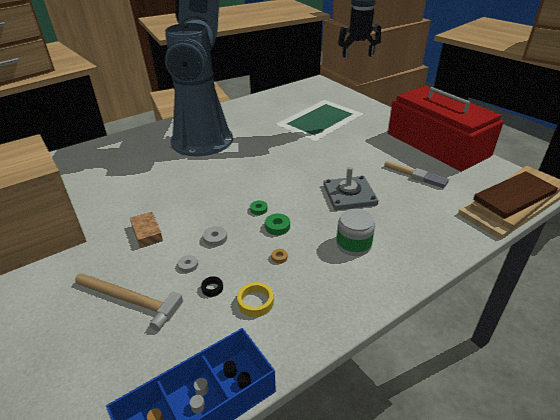

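Top view: foot at (210,193). Two green rings, (294,197) and (294,228); two steel collars, (346,217) and (379,202); brass ring at (316,166); black bush at (374,170). The large collar should be (346,217) and the smaller green bush (294,228). I'll measure them and confirm in a crop.

```bash
python3 - <<'E'
from h import *
Z=np.load('top0.npz');p=Z['p'];d=Z['d'];C=cloud('top',d)
cv2.imwrite('pics/crop1.png',cv2.resize(p[140:260,170:410,::-1],None,fx=3.3,fy=3.3,interpolation=cv2.INTER_CUBIC))
bg=cv2.medianBlur(p,41).astype(int)
Z2=np.load('scene0.npz')
for nm,u,v,h in[('collarL',346,217,.018),('collarS',379,202,.018),('greenL',294,197,.016),('greenS',294,228,.016),('brass',316,166,.014),('black',374,170,.016)]:
    w=22;q=C[v-w:v+w,u-w:u+w];m=(q[...,2]>h*0.6)&(q[...,2]<.04)
    k,l,s,c=cv2.connectedComponentsWithStats(m.astype(np.uint8),connectivity=8)
    i=l[w-14:w+14,w-14:w+14];i=np.bincount(i[i>0]).argmax()
    mm=(l==i).astype(np.uint8);cn=max(cv2.findContours(mm,0,2)[0],key=cv2.contourArea)
    e=cv2.fitEllipse(cn);zt=np.median(q[mm>0][:,2])
    P=ray('top',e[0][0]+u-w,e[0][1]+v-w,h)
    print(nm,e[0][0]+u-w,e[0][1]+v-w,'D~',(e[1][0]+1)*(1.2285-h)/402.65,(e[1][1]+1)*(1.2285-h)/402.65,'z',zt,P.round(4),'scene px',proj('scene',P).round(1))
# foot
q=C[150:240,170:250];
m=((q[...,2]>.012)&(q[...,2]<.06)).astype(np.uint8);cn=max(cv2.findContours(m,0,2)[0],key=cv2.contourArea)
b=cv2.minAreaRect(cn);P=ray('top',b[0][0]+170,b[0][1]+150,.02);print('foot',b,P)
bx=[ray('top',a[0]+170,a[1]+150,.02)[:2].round(4) for a in cv2.boxPoints(b)];print(bx)
for lo,hi in[(.03,.042),(.06,.11)]:
    mm=(q[...,2]>lo)&(q[...,2]<hi);print(lo,mm.sum(),q[mm].mean(0) if mm.any() else 0, q[mm][:,2].max() if mm.any() else 0)
E
```

```text
collarL 345.49572944641113 216.3560276031494 D~ 0.06135067297541013 0.06293476520643965 z 0.017048824934160267 [ 0.4984 -0.2112  0.018 ] scene px [214.8 233.3]
collarS 378.2441062927246 201.27823638916016 D~ 0.04522136143833958 0.04690617931299176 z 0.01331696426132023 [ 0.5462 -0.3101  0.018 ] scene px [187.8 259.8]
greenL 293.75395584106445 196.22537422180176 D~ 0.06819136969039236 0.06873346781354653 z 0.020928961668868373 [ 0.5565 -0.0542  0.016 ] scene px [277.3 222.6]
greenS 293.14026069641113 227.07897567749023 D~ 0.04981012630356064 0.0509027397944944 z 0.01477552916253888 [ 0.463  -0.0541  0.016 ] scene px [258.4 205.3]
brass 314.76459884643555 165.09257888793945 D~ 0.03900384269737093 0.04003193413324568 z 0.013239357660254414 [ 0.6543 -0.1169  0.014 ] scene px [279.  253.5]
black 373.97056770324707 168.82777404785156 D~ 0.04911735347083203 0.05010105970556301 z 0.014730270309404436 [ 0.6461 -0.298   0.016 ] scene px [211.8 283.5]
foot ((39.86894226074219, 42.72268295288086), (42.91178512573242, 42.96910858154297), 27.299570083618164) [0.56142546 0.19982348 0.02      ]
[array([0.5315, 0.2858]), array([0.6498, 0.2317]), array([0.5915, 0.1133]), array([0.4745, 0.1685])]
0.03 196 [0.55593971 0.19583599 0.03502699] 0.040608648535358505
0.06 35 [0.55708041 0.19327509 0.08571383] 0.09514571962248497
```

View pics/crop1.png

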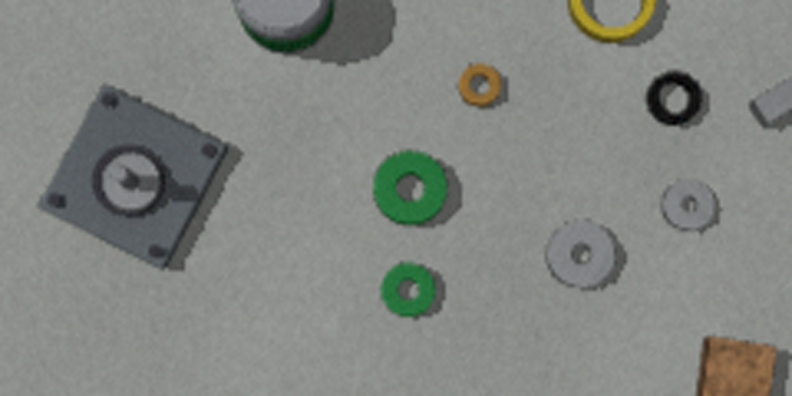

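Diameters settle it: collar (346,217) measures 62 mm against 46 mm for the other, and green (294,228) measures 50 mm against 68 mm. The crop confirms both, and the brass ring at (315,165) is 40 mm. Next is the stem axis from the two views.

```bash
cat >> h.py <<'E'
def rayd(n,u,v):
    P=ray(n,u,v,0);c=viewer.camera_info(n);return np.array(c['position']),P-np.array(c['position'])
def axis2(obs): # vertical axis from one pixel on its centreline per view
    A=[];b=[]
    for n,u,v in obs:
        o,d=rayd(n,u,v);nn=np.array([-d[1],d[0]])/np.hypot(d[0],d[1]);A.append(nn);b.append(nn@o[:2])
    return np.linalg.solve(np.array(A),b)
def stem(views):
    o=[]
    for n,(p,d) in views.items():
        C=cloud(n,d);m=(np.hypot(C[...,0]-.557,C[...,1]-.195)<.03)&(C[...,2]>.045)&(C[...,2]<.1)&(d>0)
        v,u=np.nonzero(m);o.append((n,u.mean(),v.mean()));print(n,m.sum(),u.mean(),v.mean(),C[m][:,2].max(),C[m].mean(0))
    return axis2(o)
E
python3 - <<'E'
from h import *
V={}
for n in('top','scene'):
    Z=np.load(n+'0.npz');V[n]=(Z['p'],Z['d'])
s=stem(V);print('stem',s,[proj(n,[*s,.092]) for n in V])
# flange check by brightness in top
C=cloud('top',V['top'][1]);m=(np.hypot(C[...,0]-s[0],C[...,1]-s[1])<.05)&(C[...,2]>.031)
mm=m.astype(np.uint8);cn=max(cv2.findContours(mm,0,2)[0],key=cv2.contourArea);e=cv2.fitEllipse(cn);print(e,ray('top',*e[0],.036))
a=cv2.resize(V['top'][0][165:215,180:240],None,fx=7,fy=7,interpolation=cv2.INTER_CUBIC)
b=cv2.resize(V['scene'][0][155:205,318:378],None,fx=7,fy=7,interpolation=cv2.INTER_CUBIC)
for im,n,u0,v0 in((a,'top',180,165),(b,'scene',318,155)):
    for z in(.092,.036):
        q=(proj(n,[*s,z])-[u0,v0]+.5)*7;cv2.circle(im,tuple(int(x) for x in q),3,(255,0,0),-1)
cv2.imwrite('pics/stem.png',np.hstack([a,b])[:,:,::-1])
E
```

```text
top 43 207.13953488372093 193.0 0.09514571962248497 [0.55279322 0.1960603  0.07925226]
scene 89 348.561797752809 174.91011235955057 0.09569080493021231 [0.55826571 0.19323773 0.07212116]
stem [0.55384633 0.19771469] [array([205.72075612, 192.0505534 ]), array([349.25813305, 167.86890515])]
((209.21823120117188, 194.38575744628906), (16.33805274963379, 16.528024673461914), 62.827701568603516) [0.55432508 0.19844342 0.036     ]
```

View pics/stem.png

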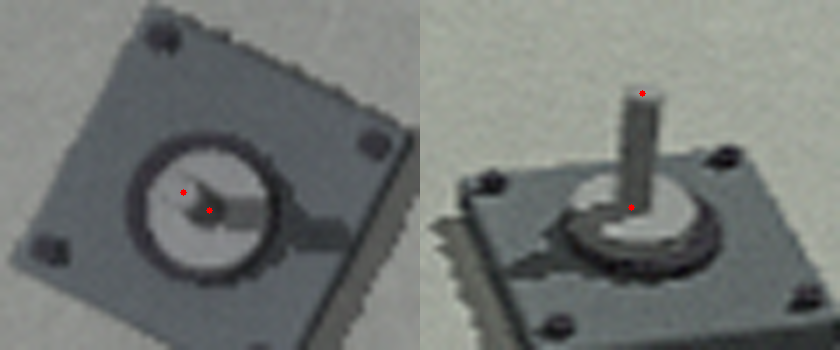

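arm_command([
  {"rx":-7.1,"dx":-0.01,"grip":0.0854},
  {"rx":-7.1},
  {"rx":-7},
  {"rx":0},
], grip_force=40)

```text
invalid input
```

The crop shows both projected axis points on the stem: tip and base at about (184,192) and (209,210) on the left, and centred on the stem on the right. Stem and flange centre estimates agree to within 1 mm. I'll retry the move with every field filled in.

arm_command([
  {"dx":-0.01,"dy":0.0,"dz":0.0,"rx":-7.1,"ry":0.0,"rz":0.0,"grip":0.085},
  {"dx":0.0,"dy":0.0,"dz":0.0,"rx":-7.1,"ry":0.0,"rz":0.0,"grip":0.085},
  {"dx":0.0,"dy":0.0,"dz":0.0,"rx":-7.1,"ry":0.0,"rz":0.0,"grip":0.085},
], grip_force=40)

```text
time: 0.4
eef_pos: [0.2069, 0.5347, 0.2389]
orientation: [-0.006, 0.708, 0.003, 0.706]
contact_force: [-0.4, 1.0, 0.3]
width: 0.085
```

arm_command([
  {"dx":0.0,"dy":-0.045,"dz":0.03,"rx":0.7,"ry":0.0,"rz":0.0,"grip":0.085},
  {"dx":0.0,"dy":-0.045,"dz":0.03,"rx":0.0,"ry":0.0,"rz":0.0,"grip":0.085},
  {"dx":0.0,"dy":-0.045,"dz":0.03,"rx":0.0,"ry":0.0,"rz":0.0,"grip":0.085},
  {"dx":0.0,"dy":-0.045,"dz":0.03,"rx":0.0,"ry":0.0,"rz":0.0,"grip":0.085},
  {"dx":0.0,"dy":-0.045,"dz":0.03,"rx":0.0,"ry":0.0,"rz":0.0,"grip":0.085},
  {"dx":0.0,"dy":-0.045,"dz":0.03,"rx":0.0,"ry":0.0,"rz":0.0,"grip":0.085},
  {"dx":0.0,"dy":-0.045,"dz":0.03,"rx":0.0,"ry":0.0,"rz":0.0,"grip":0.085},
  {"dx":0.0,"dy":-0.045,"dz":0.03,"rx":0.0,"ry":0.0,"rz":0.0,"grip":0.085},
])

```text
time: 1.2
eef_pos: [0.4309, 0.2013, 0.2368]
orientation: [-0.008, 0.709, 0.005, 0.705]
contact_force: [1.2, 0.7, 0.2]
width: 0.0851
```

arm_command([
  {"dx":0.0,"dy":-0.045,"dz":0.01,"rx":0.0,"ry":0.0,"rz":0.0,"grip":0.085},
  {"dx":0.0,"dy":-0.045,"dz":0.01,"rx":0.0,"ry":0.0,"rz":0.0,"grip":0.085},
  {"dx":0.0,"dy":-0.045,"dz":0.01,"rx":0.0,"ry":0.0,"rz":0.0,"grip":0.085},
  {"dx":0.0,"dy":-0.045,"dz":0.01,"rx":0.0,"ry":0.0,"rz":0.0,"grip":0.085},
  {"dx":0.0,"dy":-0.045,"dz":0.01,"rx":0.0,"ry":0.0,"rz":0.0,"grip":0.085},
])

```text
time: 1.7
eef_pos: [0.4864, -0.0324, 0.2365]
orientation: [-0.008, 0.709, 0.005, 0.705]
contact_force: [0.9, 0.3, 0.3]
width: 0.085
```

arm_command([
  {"dx":0.02,"dy":-0.045,"dz":0.003,"rx":0.5,"ry":-0.3,"rz":0.0,"grip":0.08},
  {"dx":0.03,"dy":-0.045,"dz":0.003,"rx":0.5,"ry":0.0,"rz":0.0,"grip":0.08},
  {"dx":0.03,"dy":-0.045,"dz":0.003,"rx":0.0,"ry":0.0,"rz":0.0,"grip":0.08},
  {"dx":0.03,"dy":-0.04,"dz":0.003,"rx":0.0,"ry":0.0,"rz":0.0,"grip":0.08},
  {"dx":0.0,"dy":0.0,"dz":0.0,"rx":0.0,"ry":0.0,"rz":0.0,"grip":0.08},
])

```text
time: 2.2
eef_pos: [0.4988, -0.2078, 0.1321]
orientation: [0.0, 0.706, -0.005, 0.708]
contact_force: [-1.3, 1.2, -0.4]
width: 0.0798
```

```bash
cat >> h.py <<'E'
def st(t=None):
    s=status.sense();M=R.from_quat(s['orientation']).as_matrix();p=s['eef_pos']
    print('t',round(s['time'],2),'p',p.round(4),'F',s['contact_force'].round(1),'T',np.round(s['torque'],2),'w',round(s['width'],4))
    print(' rot fix (deg, tool)',np.degrees((R.from_matrix(M).inv()*R.from_quat([0,.70710678,0,.70710678])).as_rotvec()).round(2),'j',s['joint_positions'].round(2))
    if t is not None: print(' d tool',(M.T@(np.array(t)-p)).round(4))
    return s
E
python3 -c "
from h import *
st([.4984,-.2112,0])"
```

```text
t 2.2 p [ 0.4988 -0.2078  0.1321] F [-1.3  1.2 -0.4] T [0.04 0.06 0.03] w 0.0798
 rot fix (deg, tool) [-0.41  0.17  0.35] j [-0.61  0.21  1.78 -0.    1.14 -2.17]
 d tool [ 0.1321 -0.0026 -0.0008]
```

arm_command([
  {"dx":0.03,"dy":-0.003,"dz":-0.001,"rx":-0.4,"ry":0.2,"rz":0.3,"grip":0.076},
  {"dx":0.03,"dy":0.0,"dz":0.0,"rx":0.0,"ry":0.0,"rz":0.0,"grip":0.076},
  {"dx":0.03,"dy":0.0,"dz":0.0,"rx":0.0,"ry":0.0,"rz":0.0,"grip":0.076},
  {"dx":0.02,"dy":0.0,"dz":0.0,"rx":0.0,"ry":0.0,"rz":0.0,"grip":0.076},
  {"dx":0.01,"dy":0.0,"dz":0.0,"rx":0.0,"ry":0.0,"rz":0.0,"grip":0.076},
  {"dx":0.0,"dy":0.0,"dz":0.0,"rx":0.0,"ry":0.0,"rz":0.0,"grip":0.076},
])

```text
time: 2.8
eef_pos: [0.498, -0.2105, 0.0086]
orientation: [0.001, 0.707, -0.001, 0.707]
contact_force: [0.8, 0.9, 0.2]
width: 0.076
```

```bash
python3 -c "
from h import *
st([.4984,-.2112,0.002])"
```

```text
t 2.8 p [ 0.498  -0.2105  0.0086] F [0.8 0.9 0.2] T [ 0.03 -0.04 -0.02] w 0.076
 rot fix (deg, tool) [-0.15 -0.04 -0.05] j [-0.62  0.42  1.82  0.    0.9  -2.19]
 d tool [ 0.0066 -0.0007  0.0004]
```

arm_command([
  {"dx":0.006,"dy":0.0,"dz":0.0,"rx":0.0,"ry":0.0,"rz":0.0,"grip":0.07},
  {"dx":0.001,"dy":0.0,"dz":0.0,"rx":0.0,"ry":0.0,"rz":0.0,"grip":0.058},
  {"dx":0.0,"dy":0.0,"dz":0.0,"rx":0.0,"ry":0.0,"rz":0.0,"grip":0.058},
  {"dx":0.0,"dy":0.0,"dz":0.0,"rx":0.0,"ry":0.0,"rz":0.0,"grip":0.055},
  {"dx":0.0,"dy":0.0,"dz":0.0,"rx":0.0,"ry":0.0,"rz":0.0,"grip":0.05},
  {"dx":0.0,"dy":0.0,"dz":0.0,"rx":0.0,"ry":0.0,"rz":0.0,"grip":0.05},
], grip_force=40)

```text
time: 3.4
eef_pos: [0.5006, -0.2115, 0.0056]
orientation: [-0.001, 0.706, -0.001, 0.709]
contact_force: [0.4, -0.1, -1.2]
width: 0.0594
```

```bash
python3 -c "
from h import *
st([.4984,-.2112,0.002])"
```

```text
t 3.4 p [ 0.5006 -0.2115  0.0056] F [ 0.4 -0.1 -1.2] T [ 0.   -0.01  0.01] w 0.0594
 rot fix (deg, tool) [-0.07  0.24  0.16] j [-0.62  0.42  1.82  0.    0.89 -2.19]
 d tool [ 0.0036  0.0003 -0.0022]
```

arm_command([
  {"dx":0.0,"dy":0.0,"dz":0.0,"rx":0.0,"ry":0.0,"rz":0.0,"grip":0.05},
  {"dx":0.0,"dy":0.0,"dz":0.0,"rx":0.0,"ry":0.0,"rz":0.0,"grip":0.05},
])

```text
time: 3.6
eef_pos: [0.5006, -0.2114, 0.0057]
orientation: [-0.001, 0.706, -0.001, 0.709]
contact_force: [0.4, -0.2, -1.6]
width: 0.0597
```

```bash
python3 -c "
from h import *
st()
p,d=snap('scene')
cv2.imwrite('pics/g1.png',cv2.resize(p[130:290,130:310,::-1],None,fx=3.6,fy=3.6,interpolation=2))"
```

```text
t 3.6 p [ 0.5006 -0.2114  0.0057] F [ 0.4 -0.2 -1.6] T [-0.01  0.01  0.01] w 0.0597
 rot fix (deg, tool) [-0.07  0.25  0.16] j [-0.62  0.42  1.82  0.    0.89 -2.19]
```

View pics/g1.png

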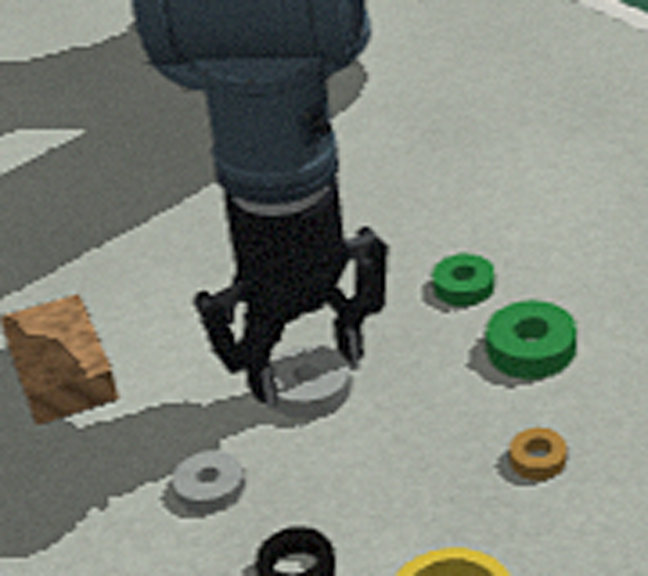

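arm_command([
  {"dx":-0.01,"dy":0.0,"dz":0.0,"rx":0.0,"ry":0.2,"rz":0.0,"grip":0.05},
  {"dx":-0.025,"dy":0.0,"dz":0.0,"rx":0.0,"ry":0.0,"rz":0.0,"grip":0.05},
  {"dx":-0.04,"dy":0.0,"dz":0.0,"rx":0.0,"ry":0.0,"rz":0.0,"grip":0.05},
  {"dx":-0.04,"dy":0.02,"dz":0.0,"rx":0.0,"ry":0.0,"rz":0.0,"grip":0.05},
  {"dx":-0.03,"dy":0.03,"dz":0.004,"rx":0.0,"ry":0.0,"rz":0.0,"grip":0.05},
  {"dx":0.0,"dy":0.04,"dz":0.005,"rx":0.0,"ry":0.0,"rz":0.0,"grip":0.05},
  {"dx":0.0,"dy":0.04,"dz":0.005,"rx":0.0,"ry":0.0,"rz":0.0,"grip":0.05},
  {"dx":0.0,"dy":0.04,"dz":0.005,"rx":0.0,"ry":0.0,"rz":0.0,"grip":0.05},
])

```text
time: 4.45
eef_pos: [0.5217, -0.0411, 0.1625]
orientation: [0.002, 0.705, -0.005, 0.709]
contact_force: [1.2, -0.7, -1.7]
width: 0.0596
```

arm_command([
  {"dx":0.0,"dy":0.04,"dz":0.006,"rx":0.0,"ry":0.0,"rz":0.0,"grip":0.05},
  {"dx":0.0,"dy":0.04,"dz":0.006,"rx":0.0,"ry":0.0,"rz":0.0,"grip":0.05},
  {"dx":0.0,"dy":0.04,"dz":0.006,"rx":0.0,"ry":0.0,"rz":0.0,"grip":0.05},
  {"dx":0.0,"dy":0.03,"dz":0.006,"rx":0.0,"ry":0.0,"rz":0.0,"grip":0.05},
  {"dx":0.0,"dy":0.0,"dz":0.0,"rx":0.0,"ry":0.0,"rz":0.0,"grip":0.05},
])

```text
time: 4.95
eef_pos: [0.5478, 0.1195, 0.1672]
orientation: [0.001, 0.703, -0.004, 0.711]
contact_force: [-0.2, -0.0, -1.4]
width: 0.0593
```

```bash
python3 -c "
from h import *
st([.556,.1985,.125])"
```

```text
t 4.95 p [0.5478 0.1195 0.1672] F [-0.2 -0.  -1.4] T [-0.06  0.03 -0.  ] w 0.0593
 rot fix (deg, tool) [-0.39  0.62  0.23] j [ 0.01  0.21  1.71 -0.    1.21 -1.56]
 d tool [0.042  0.0792 0.0072]
```

arm_command([
  {"dx":0.0,"dy":0.04,"dz":0.004,"rx":-0.4,"ry":0.6,"rz":0.2,"grip":0.05},
  {"dx":0.01,"dy":0.03,"dz":0.003,"rx":0.0,"ry":0.0,"rz":0.0,"grip":0.05},
  {"dx":0.02,"dy":0.009,"dz":0.0,"rx":0.0,"ry":0.0,"rz":0.0,"grip":0.05},
  {"dx":0.0,"dy":0.0,"dz":0.0,"rx":0.0,"ry":0.0,"rz":0.0,"grip":0.05},
])

```text
time: 5.35
eef_pos: [0.5559, 0.2001, 0.1394]
orientation: [-0.001, 0.706, -0.0, 0.708]
contact_force: [0.3, -0.5, -2.9]
width: 0.0593
```

```bash
cat > look.py <<'E'
import sys
from h import *
f=sys.argv[1]
s=st([.556,.1985,.118])
p,d=snap('scene');t,td=snap('top');np.savez(f+'.npz',p=p,d=d,t=t,td=td)
c=s['eef_pos'];out=[]
for n,im in(('scene',p),('top',t)):
    u,v=proj(n,c).astype(int);a=im[v-40:v+50,u-50:u+50];out.append(cv2.resize(a,None,fx=4,fy=4,interpolation=2))
    print(n,u-50,v-40)
cv2.imwrite('pics/'+f+'.png',np.hstack(out)[:,:,::-1])
E
python3 look.py a1
```

```text
t 5.35 p [0.5559 0.2001 0.1394] F [ 0.3 -0.5 -2.9] T [-0.    0.04 -0.02] w 0.0593
 rot fix (deg, tool) [0.05 0.16 0.1 ] j [ 0.15  0.31  1.65 -0.    1.18 -1.42]
 d tool [ 0.0214 -0.0015  0.0001]
scene 301 113
top 151 148
```

View pics/a1.png

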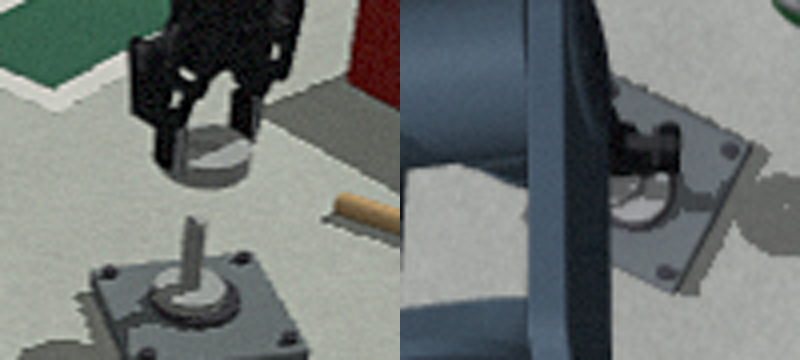

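```bash
cat > fit.py <<'E'
import sys
from h import *
from scipy.optimize import least_squares
def ringfit(C,p,zlo,zhi,c0,Rr,lum=70,sel=None):
    m=(C[...,2]>zlo)&(C[...,2]<zhi)&(np.hypot(C[...,0]-c0[0],C[...,1]-c0[1])<Rr+.006)&(p.max(-1)>lum)
    if sel is not None:m&=sel
    q=C[m]
    rr=np.hypot(q[:,0]-c0[0],q[:,1]-c0[1]);q=q[rr>Rr-.007]
    r=least_squares(lambda x:np.hypot(q[:,0]-x[0],q[:,1]-x[1])-Rr,c0,loss='soft_l1',f_scale=.001)
    return r.x,len(q),np.median(abs(r.fun)),q
if __name__=='__main__':
    Z=np.load(sys.argv[1]+'.npz');C=cloud('scene',Z['d']);s=status.sense()['eef_pos'];Rr=float(sys.argv[2])
    m=(np.hypot(C[...,0]-s[0],C[...,1]-s[1])<Rr+.008)&(Z['p'].max(-1)>70)&(C[...,2]>.094)&(C[...,2]<s[2]+.03)
    print('z',np.percentile(C[m][:,2],[1,5,50,90,97,99]).round(4),m.sum())
    lo,hi=s[2]-.006,s[2]+.009
    x,n,e,q=ringfit(C,Z['p'],lo,hi,s[:2],Rr);print('ring',x,n,e,'minus tcp',x-s[:2])
    m=(np.hypot(C[...,0]-.554,C[...,1]-.198)<.02)&(C[...,2]>.05)&(C[...,2]<.088)
    q=C[m];r=least_squares(lambda x:np.hypot(q[:,0]-x[0],q[:,1]-x[1])-.008,[.554,.198],loss='soft_l1',f_scale=.001);print('stem',r.x,len(q))
E
python3 fit.py a1 .031
```

```text
z [0.1194 0.1392 0.154  0.1565 0.1636 0.1683] 259
ring [0.554962   0.19853515] 75 0.001129294083282703 minus tcp [-0.00303381 -0.00057126]
stem [0.55407516 0.19696002] 61
```

arm_command([
  {"dx":0.015,"dy":-0.001,"dz":-0.001,"rx":0.0,"ry":0.1,"rz":0.0,"grip":0.05},
  {"dx":0.01,"dy":0.0,"dz":0.0,"rx":0.0,"ry":0.0,"rz":0.0,"grip":0.05},
  {"dx":0.005,"dy":0.0,"dz":0.0,"rx":0.0,"ry":0.0,"rz":0.0,"grip":0.05},
  {"dx":0.0,"dy":0.0,"dz":0.0,"rx":0.0,"ry":0.0,"rz":0.0,"grip":0.05},
])

```text
time: 5.85
eef_pos: [0.5587, 0.1945, 0.1124]
orientation: [0.001, 0.704, -0.002, 0.71]
contact_force: [-1.0, 0.2, -2.0]
width: 0.0594
```

```bash
python3 look.py a2; python3 fit.py a2 .031
```

```text
t 5.85 p [0.5587 0.1945 0.1124] F [-1.   0.2 -2. ] T [-0.03 -0.04 -0.02] w 0.0594
 rot fix (deg, tool) [-0.26  0.5   0.11] j [ 0.14  0.34  1.66 -0.    1.13 -1.43]
 d tool [-0.0057  0.004  -0.0027]
scene 300 122
top 155 149
z [0.1118 0.1132 0.1269 0.1295 0.1315 0.138 ] 254
ring [0.55852827 0.19362022] 63 0.0009087525433358855 minus tcp [-0.00077099 -0.00117767]
stem [0.55441671 0.19749149] 62
```

arm_command([
  {"dx":0.0,"dy":0.0035,"dz":-0.0027,"rx":-0.2,"ry":0.5,"rz":0.1,"grip":0.05},
  {"dx":0.0,"dy":0.0,"dz":0.0,"rx":0.0,"ry":0.0,"rz":0.0,"grip":0.05},
])

```text
time: 6.15
eef_pos: [0.5569, 0.1985, 0.1139]
orientation: [0.001, 0.707, -0.0, 0.708]
contact_force: [0.0, 0.9, -2.1]
width: 0.0592
```

```bash
cat > lk.py <<'E'
import sys
from h import *
f=sys.argv[1]
p,d=snap('scene');np.savez(f+'.npz',p=p,d=d);st([float(a) for a in sys.argv[2:5]])
u,v=proj('scene',status.sense()['eef_pos']).astype(int)
cv2.imwrite('pics/'+f+'.png',cv2.resize(p[v-50:v+50,u-60:u+60,::-1],None,fx=5,fy=5,interpolation=2))
E
python3 lk.py a3 .5562 .1981 .098; python3 fit.py a3 .031
```

```text
t 6.2 p [0.5572 0.1984 0.114 ] F [-0.6  0.9 -1.9] T [-0.    0.01  0.  ] w 0.0594
 rot fix (deg, tool) [-0.05  0.13 -0.02] j [ 0.14  0.34  1.66  0.    1.14 -1.43]
 d tool [ 0.016  -0.0003 -0.001 ]
z [0.1116 0.115  0.1283 0.1309 0.1317 0.1381] 246
ring [0.55659699 0.19790858] 59 0.0012301157890449409 minus tcp [-0.00055883 -0.00049311]
stem [0.55453178 0.19741202] 63
```

arm_command([
  {"dx":0.005,"dy":-0.0005,"dz":-0.001,"rx":0.0,"ry":0.1,"rz":0.0,"grip":0.05},
  {"dx":0.004,"dy":0.0,"dz":0.0,"rx":0.0,"ry":0.0,"rz":0.0,"grip":0.05},
  {"dx":0.004,"dy":0.0,"dz":0.0,"rx":0.0,"ry":0.0,"rz":0.0,"grip":0.05},
  {"dx":0.0,"dy":0.0,"dz":0.0,"rx":0.0,"ry":0.0,"rz":0.0,"grip":0.05},
])

```text
time: 6.6
eef_pos: [0.5562, 0.1982, 0.1003]
orientation: [0.0, 0.707, 0.0, 0.708]
contact_force: [-0.1, 0.5, -2.7]
width: 0.0598
```

```bash
python3 -c "
from h import *
st([.556,.1979,.090])"
```

```text
t 6.6 p [0.5562 0.1982 0.1003] F [-0.1  0.5 -2.7] T [ 0.01 -0.   -0.03] w 0.0598
 rot fix (deg, tool) [-0.01  0.07 -0.02] j [ 0.14  0.36  1.67  0.    1.11 -1.43]
 d tool [ 0.0103 -0.0003 -0.0002]
```

arm_command([
  {"dx":0.003,"dy":0.0,"dz":0.0,"rx":0.0,"ry":0.0,"rz":0.0,"grip":0.05},
  {"dx":0.002,"dy":0.0,"dz":0.0,"rx":0.0,"ry":0.0,"rz":0.0,"grip":0.05},
])

```text
time: 6.8
eef_pos: [0.5563, 0.1982, 0.0949]
orientation: [0.0, 0.707, 0.0, 0.708]
contact_force: [-0.0, 0.1, -1.3]
width: 0.0593
```

arm_command([
  {"dx":0.002,"dy":0.0,"dz":0.0,"rx":0.0,"ry":0.0,"rz":0.0,"grip":0.05},
  {"dx":0.0,"dy":0.0,"dz":0.0,"rx":0.0,"ry":0.0,"rz":0.0,"grip":0.05},
])

```text
time: 7.0
eef_pos: [0.5561, 0.1982, 0.0924]
orientation: [0.0, 0.707, 0.0, 0.707]
contact_force: [0.2, -0.3, -0.9]
width: 0.0595
```

```bash
python3 -c "
from h import *
st([.556,.1979,.090])"
```

```text
t 7.0 p [0.5561 0.1982 0.0924] F [ 0.2 -0.3 -0.9] T [-0.01  0.09  0.01] w 0.0595
 rot fix (deg, tool) [-0.02  0.04 -0.02] j [ 0.14  0.37  1.67  0.    1.1  -1.43]
 d tool [ 0.0024 -0.0003 -0.0001]
```

arm_command([
  {"dx":0.002,"dy":0.0,"dz":0.0,"rx":0.0,"ry":0.0,"rz":0.0,"grip":0.05},
  {"dx":0.002,"dy":0.0,"dz":0.0,"rx":0.0,"ry":0.0,"rz":0.0,"grip":0.05},
])

```text
time: 7.2
eef_pos: [0.556, 0.1983, 0.0884]
orientation: [0.0, 0.707, 0.0, 0.707]
contact_force: [-0.2, 1.3, -1.6]
width: 0.0597
```

```bash
python3 -c "
from h import *
st([.556,.1979,.090])"
```

```text
t 7.2 p [0.556  0.1983 0.0884] F [-0.2  1.3 -1.6] T [0.01 0.15 0.01] w 0.0597
 rot fix (deg, tool) [-0.02  0.03 -0.03] j [ 0.14  0.38  1.67  0.    1.09 -1.43]
 d tool [-0.0016 -0.0004 -0.    ]
```

```bash
python3 lk.py a4 .556 .1979 .08;python3 fit.py a4 .031
```

```text
t 7.25 p [0.5559 0.1982 0.0881] F [ 0.2 -0.2 -2.5] T [0.02 0.07 0.02] w 0.0592
 rot fix (deg, tool) [-0.02  0.02 -0.03] j [ 0.14  0.38  1.67  0.    1.09 -1.43]
 d tool [ 0.0081 -0.0003  0.0001]
z [0.0943 0.0954 0.1032 0.1053 0.1061 0.1137] 201
ring [0.55581315 0.1972307 ] 51 0.0010878840381134507 minus tcp [-8.91918602e-05 -9.89836708e-04]
stem [0.55455595 0.19728562] 34
```

View pics/a4.png

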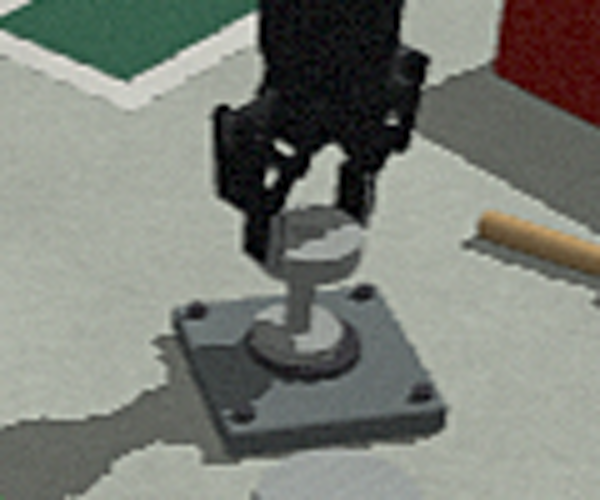

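arm_command([
  {"dx":0.002,"dy":0.0,"dz":-0.0006,"rx":0.0,"ry":0.0,"rz":0.0,"grip":0.05},
  {"dx":0.002,"dy":0.0,"dz":0.0,"rx":0.0,"ry":0.0,"rz":0.0,"grip":0.05},
])

```text
time: 7.45
eef_pos: [0.5556, 0.1982, 0.084]
orientation: [0.0, 0.707, 0.0, 0.708]
contact_force: [-0.6, 0.2, -3.0]
width: 0.0595
```

arm_command([
  {"dx":0.003,"dy":0.0,"dz":0.0,"rx":0.0,"ry":0.0,"rz":0.0,"grip":0.05},
  {"dx":0.0,"dy":0.0,"dz":0.0,"rx":0.0,"ry":0.0,"rz":0.0,"grip":0.05},
])

```text
time: 7.65
eef_pos: [0.5555, 0.1981, 0.0804]
orientation: [0.0, 0.707, 0.0, 0.707]
contact_force: [-0.8, -0.3, -2.4]
width: 0.0594
```

```bash
python3 -c "
from h import *
st([.5552,.1979,.08])"
```

```text
t 7.65 p [0.5555 0.1981 0.0804] F [-0.8 -0.3 -2.4] T [-0.01  0.07  0.03] w 0.0594
 rot fix (deg, tool) [-0.02  0.05 -0.02] j [ 0.14  0.39  1.68  0.    1.07 -1.43]
 d tool [ 0.0004 -0.0002 -0.0003]
```

arm_command([
  {"dx":0.004,"dy":0.0,"dz":0.0,"rx":0.0,"ry":0.0,"rz":0.0,"grip":0.05},
  {"dx":0.004,"dy":0.0,"dz":0.0,"rx":0.0,"ry":0.0,"rz":0.0,"grip":0.05},
  {"dx":0.004,"dy":0.0,"dz":0.0,"rx":0.0,"ry":0.0,"rz":0.0,"grip":0.05},
  {"dx":0.004,"dy":0.0,"dz":0.0,"rx":0.0,"ry":0.0,"rz":0.0,"grip":0.05},
])

```text
time: 8.05
eef_pos: [0.5559, 0.1982, 0.0636]
orientation: [0.0, 0.706, 0.0, 0.708]
contact_force: [-0.2, -0.4, -2.0]
width: 0.0594
```

arm_command([
  {"dx":0.004,"dy":0.0,"dz":0.0,"rx":0.0,"ry":0.0,"rz":0.0,"grip":0.05},
  {"dx":0.004,"dy":0.0,"dz":0.0,"rx":0.0,"ry":0.0,"rz":0.0,"grip":0.05},
  {"dx":0.003,"dy":0.0,"dz":0.0,"rx":0.0,"ry":0.0,"rz":0.0,"grip":0.05},
])

```text
time: 8.35
eef_pos: [0.5557, 0.1981, 0.0511]
orientation: [0.0, 0.707, -0.0, 0.708]
contact_force: [-0.3, 0.5, -3.0]
width: 0.0592
```

```bash
python3 -c "
from h import *
st([.5552,.1979,.042])"
```

```text
t 8.35 p [0.5557 0.1981 0.0511] F [-0.3  0.5 -3. ] T [-0.03 -0.03 -0.06] w 0.0592
 rot fix (deg, tool) [-0.02  0.07 -0.02] j [ 0.14  0.43  1.69  0.    1.02 -1.43]
 d tool [ 0.0091 -0.0002 -0.0005]
```

arm_command([
  {"dx":0.004,"dy":0.0,"dz":0.0,"rx":0.0,"ry":0.0,"rz":0.0,"grip":0.05},
  {"dx":0.002,"dy":0.0,"dz":0.0,"rx":0.0,"ry":0.0,"rz":0.0,"grip":0.05},
])

```text
time: 8.55
eef_pos: [0.5556, 0.1981, 0.0444]
orientation: [0.0, 0.707, -0.0, 0.707]
contact_force: [-0.6, 0.2, -2.1]
width: 0.0596
```

arm_command([
  {"dx":0.0015,"dy":0.0,"dz":0.0,"rx":0.0,"ry":0.0,"rz":0.0,"grip":0.05},
])

```text
time: 8.65
eef_pos: [0.5556, 0.1981, 0.0426]
orientation: [0.0, 0.707, -0.0, 0.707]
contact_force: [-0.4, -0.3, -2.5]
width: 0.0595
```

arm_command([
  {"dx":0.001,"dy":0.0,"dz":0.0,"rx":0.0,"ry":0.0,"rz":0.0,"grip":0.05},
])

```text
time: 8.75
eef_pos: [0.5555, 0.1981, 0.0414]
orientation: [0.0, 0.707, -0.0, 0.707]
contact_force: [0.5, 0.4, -1.0]
width: 0.0593
```

arm_command([
  {"dx":0.001,"dy":0.0,"dz":0.0,"rx":0.0,"ry":0.0,"rz":0.0,"grip":0.05},
])

```text
time: 8.85
eef_pos: [0.5557, 0.1981, 0.0405]
orientation: [0.0, 0.707, -0.0, 0.707]
contact_force: [-0.1, -1.0, -2.8]
width: 0.0593
```

arm_command([
  {"dx":0.001,"dy":0.0,"dz":0.0,"rx":0.0,"ry":0.0,"rz":0.0,"grip":0.05},
])

```text
time: 8.95
eef_pos: [0.5558, 0.1981, 0.0395]
orientation: [0.0, 0.707, 0.0, 0.708]
contact_force: [-0.1, -0.2, 1.2]
width: 0.0594
```

arm_command([
  {"dx":0.001,"dy":0.0,"dz":0.0,"rx":0.0,"ry":0.0,"rz":0.0,"grip":0.05},
])

```text
time: 9.05
eef_pos: [0.5558, 0.1982, 0.0394]
orientation: [0.0, 0.707, 0.0, 0.707]
contact_force: [-5.8, -1.0, 12.6]
width: 0.0594
```

```bash
python3 -c "
from h import *
st([.5552,.1979,.042])"
```

```text
t 9.05 p [0.5558 0.1982 0.0394] F [-5.8 -1.  12.6] T [-0.29  0.99 -0.04] w 0.0594
 rot fix (deg, tool) [-0.01  0.05 -0.01] j [ 0.14  0.45  1.69  0.    1.   -1.43]
 d tool [-0.0026 -0.0003 -0.0006]
```

arm_command([
  {"dx":-0.0003,"dy":0.0,"dz":0.0,"rx":0.0,"ry":0.0,"rz":0.0,"grip":0.066},
  {"dx":0.0,"dy":0.0,"dz":0.0,"rx":0.0,"ry":0.0,"rz":0.0,"grip":0.075},
  {"dx":0.0,"dy":0.0,"dz":0.0,"rx":0.0,"ry":0.0,"rz":0.0,"grip":0.08},
  {"dx":-0.015,"dy":0.0,"dz":0.0,"rx":0.0,"ry":0.0,"rz":0.0,"grip":0.08},
  {"dx":-0.03,"dy":0.0,"dz":0.0,"rx":0.0,"ry":0.0,"rz":0.0,"grip":0.08},
  {"dx":-0.04,"dy":0.0,"dz":0.0,"rx":0.0,"ry":0.0,"rz":0.0,"grip":0.08},
  {"dx":-0.04,"dy":-0.02,"dz":-0.01,"rx":0.0,"ry":0.0,"rz":0.0,"grip":0.08},
  {"dx":0.0,"dy":-0.04,"dz":-0.02,"rx":0.0,"ry":0.0,"rz":0.0,"grip":0.08},
])

```text
time: 9.85
eef_pos: [0.5278, 0.1398, 0.1738]
orientation: [-0.001, 0.705, 0.002, 0.709]
contact_force: [1.6, -2.1, 0.1]
width: 0.0799
```

arm_command([
  {"dx":0.0,"dy":-0.045,"dz":-0.015,"rx":0.0,"ry":0.0,"rz":0.0,"grip":0.072},
  {"dx":0.0,"dy":-0.045,"dz":-0.015,"rx":0.0,"ry":0.0,"rz":0.0,"grip":0.07},
  {"dx":0.0,"dy":-0.045,"dz":-0.015,"rx":0.0,"ry":0.0,"rz":0.0,"grip":0.068},
  {"dx":0.0,"dy":-0.03,"dz":-0.01,"rx":0.0,"ry":0.0,"rz":0.0,"grip":0.068},
  {"dx":0.0,"dy":0.0,"dz":0.0,"rx":0.0,"ry":0.0,"rz":0.0,"grip":0.068},
])

```text
time: 10.35
eef_pos: [0.4726, -0.0338, 0.1827]
orientation: [-0.003, 0.7, 0.0, 0.714]
contact_force: [-0.0, 0.2, 0.1]
width: 0.0681
```

```bash
cat > seat.py <<'E'
import sys
from h import *
from fit import ringfit
f,R_,lo,hi=sys.argv[1],float(sys.argv[2]),float(sys.argv[3]),float(sys.argv[4])
p,d=snap('scene');np.savez(f+'.npz',p=p,d=d);C=cloud('scene',d)
print(ringfit(C,p,lo+.002,hi-.002,[.5542,.1975],R_,0)[:3])
m=(np.hypot(C[...,0]-.5542,C[...,1]-.1975)<R_-.002)&(np.hypot(C[...,0]-.5542,C[...,1]-.1975)>.011)&(abs(C[...,2]-hi)<.012)
q=C[m];A=np.c_[q[:,:2]-[.5542,.1975],np.ones(len(q))];
for _ in range(4):
    x=np.linalg.lstsq(A,q[:,2],rcond=None)[0];e=abs(A@x-q[:,2]);k=e<max(.002,2*np.median(e));A,q=A[k],q[k]
print('top plane slopes,z',x.round(4),len(q))
E
python3 seat.py b1 .031 .036 .054; python3 -c "
from h import *
st([.463,-.0541,.12])"
```

```text
(array([0.55524426, 0.19659658]), 81, np.float64(0.0007164111722612471))
top plane slopes,z [ 0.0118 -0.0123  0.0551] 114
t 10.4 p [ 0.4732 -0.0325  0.1828] F [0.9 0.5 0.4] T [-0.   -0.01  0.02] w 0.0682
 rot fix (deg, tool) [0.3  1.16 0.18] j [-0.32 -0.01  1.92  0.    1.22 -1.9 ]
 d tool [ 0.0626 -0.0213 -0.0116]
```

arm_command([
  {"dx":0.03,"dy":-0.015,"dz":-0.008,"rx":0.3,"ry":1.1,"rz":0.2,"grip":0.068},
  {"dx":0.03,"dy":-0.006,"dz":-0.003,"rx":0.0,"ry":0.0,"rz":0.0,"grip":0.066},
  {"dx":0.03,"dy":0.0,"dz":0.0,"rx":0.0,"ry":0.0,"rz":0.0,"grip":0.066},
  {"dx":0.03,"dy":0.0,"dz":0.0,"rx":0.0,"ry":0.0,"rz":0.0,"grip":0.066},
  {"dx":0.0,"dy":0.0,"dz":0.0,"rx":0.0,"ry":0.0,"rz":0.0,"grip":0.066},
])

```text
time: 10.9
eef_pos: [0.4685, -0.052, 0.0651]
orientation: [-0.001, 0.703, 0.0, 0.711]
contact_force: [-1.1, -0.7, -0.4]
width: 0.066
```

```bash
python3 -c "
from h import *
st([.463,-.0541,.003])"
```

```text
t 10.9 p [ 0.4685 -0.052   0.0651] F [-1.1 -0.7 -0.4] T [ 0.05  0.05 -0.07] w 0.066
 rot fix (deg, tool) [0.12 0.68 0.08] j [-0.37  0.17  2.    0.    0.96 -1.94]
 d tool [ 0.062  -0.002  -0.0062]
```

arm_command([
  {"dx":0.02,"dy":-0.002,"dz":-0.006,"rx":0.1,"ry":0.7,"rz":0.1,"grip":0.066},
  {"dx":0.02,"dy":0.0,"dz":0.0,"rx":0.0,"ry":0.0,"rz":0.0,"grip":0.066},
  {"dx":0.01,"dy":0.0,"dz":0.0,"rx":0.0,"ry":0.0,"rz":0.0,"grip":0.066},
  {"dx":0.0,"dy":0.0,"dz":0.0,"rx":0.0,"ry":0.0,"rz":0.0,"grip":0.066},
])

```text
time: 11.3
eef_pos: [0.4677, -0.0522, 0.0191]
orientation: [-0.002, 0.705, 0.001, 0.709]
contact_force: [-0.3, 0.4, -0.2]
width: 0.0661
```

```bash
python3 -c "
from h import *
st([.463,-.0541,.003])"
```

```text
t 11.3 p [ 0.4677 -0.0522  0.0191] F [-0.3  0.4 -0.2] T [-0.   -0.03  0.01] w 0.0661
 rot fix (deg, tool) [0.27 0.32 0.06] j [-0.36  0.27  2.    0.    0.86 -1.94]
 d tool [ 0.0161 -0.0019 -0.0048]
```

arm_command([
  {"dx":0.004,"dy":-0.002,"dz":-0.005,"rx":0.2,"ry":0.3,"rz":0.0,"grip":0.066},
  {"dx":0.006,"dy":0.0,"dz":-0.001,"rx":0.0,"ry":0.0,"rz":0.0,"grip":0.066},
  {"dx":0.005,"dy":0.0,"dz":0.0,"rx":0.0,"ry":0.0,"rz":0.0,"grip":0.066},
  {"dx":0.0,"dy":0.0,"dz":0.0,"rx":0.0,"ry":0.0,"rz":0.0,"grip":0.066},
])

```text
time: 11.7
eef_pos: [0.4643, -0.0547, 0.0067]
orientation: [-0.002, 0.705, -0.0, 0.709]
contact_force: [-0.6, 0.1, -0.3]
width: 0.0663
```

```bash
python3 -c "
from h import *
st([.463,-.0541,.003])"
```

```text
t 11.7 p [ 0.4643 -0.0547  0.0067] F [-0.6  0.1 -0.3] T [-0.03  0.01  0.02] w 0.0663
 rot fix (deg, tool) [0.12 0.32 0.18] j [-0.37  0.29  2.01 -0.    0.83 -1.94]
 d tool [ 0.0037  0.0007 -0.0013]
```

Plastic bush, so I'll use a softer grip.

arm_command([
  {"dx":0.0035,"dy":0.0005,"dz":-0.0015,"rx":0.0,"ry":0.3,"rz":0.1,"grip":0.06},
  {"dx":0.0,"dy":0.0,"dz":0.0,"rx":0.0,"ry":0.0,"rz":0.0,"grip":0.052},
  {"dx":0.0,"dy":0.0,"dz":0.0,"rx":0.0,"ry":0.0,"rz":0.0,"grip":0.045},
  {"dx":0.0,"dy":0.0,"dz":0.0,"rx":0.0,"ry":0.0,"rz":0.0,"grip":0.04},
  {"dx":0.0,"dy":0.0,"dz":0.0,"rx":0.0,"ry":0.0,"rz":0.0,"grip":0.04},
  {"dx":0.0,"dy":0.0,"dz":0.0,"rx":0.0,"ry":0.0,"rz":0.0,"grip":0.04},
], grip_force=30)

```text
time: 12.3
eef_pos: [0.4633, -0.0545, 0.0041]
orientation: [-0.001, 0.707, 0.0, 0.707]
contact_force: [0.3, -0.1, -0.2]
width: 0.0486
```

```bash
python3 -c "
from h import *
st([.463,-.0541,.003])"
```

```text
t 12.3 p [ 0.4633 -0.0545  0.0041] F [ 0.3 -0.1 -0.2] T [-0.    0.01 -0.02] w 0.0486
 rot fix (deg, tool) [0.1  0.03 0.09] j [-0.37  0.3   2.01 -0.    0.83 -1.94]
 d tool [ 0.0011  0.0004 -0.0003]
```

arm_command([
  {"dx":-0.01,"dy":0.0,"dz":0.0,"rx":0.0,"ry":0.0,"rz":0.0,"grip":0.04},
  {"dx":-0.03,"dy":0.0,"dz":0.0,"rx":0.0,"ry":0.0,"rz":0.0,"grip":0.04},
  {"dx":-0.04,"dy":0.0,"dz":0.0,"rx":0.0,"ry":0.0,"rz":0.0,"grip":0.04},
  {"dx":-0.04,"dy":0.01,"dz":0.01,"rx":0.0,"ry":0.0,"rz":0.0,"grip":0.04},
  {"dx":-0.02,"dy":0.03,"dz":0.015,"rx":0.0,"ry":0.0,"rz":0.0,"grip":0.04},
  {"dx":0.0,"dy":0.04,"dz":0.02,"rx":0.0,"ry":0.0,"rz":0.0,"grip":0.04},
  {"dx":0.0,"dy":0.04,"dz":0.02,"rx":0.0,"ry":0.0,"rz":0.0,"grip":0.04},
  {"dx":0.0,"dy":0.04,"dz":0.015,"rx":0.0,"ry":0.0,"rz":0.0,"grip":0.04},
])

```text
time: 13.1
eef_pos: [0.5457, 0.1068, 0.1557]
orientation: [0.002, 0.705, -0.003, 0.709]
contact_force: [0.7, -0.2, -1.0]
width: 0.0491
```

arm_command([
  {"dx":0.0,"dy":0.03,"dz":0.01,"rx":0.0,"ry":0.0,"rz":0.0,"grip":0.04},
  {"dx":0.0,"dy":0.0,"dz":0.0,"rx":0.0,"ry":0.0,"rz":0.0,"grip":0.04},
])

```text
time: 13.3
eef_pos: [0.5576, 0.1426, 0.1579]
orientation: [0.001, 0.704, -0.001, 0.71]
contact_force: [-0.5, -1.0, -0.5]
width: 0.0487
```

```bash
python3 -c "
from h import *
st([.555,.198,.118])"
```

```text
t 13.3 p [0.5576 0.1426 0.1579] F [-0.5 -1.  -0.5] T [-0.01 -0.01 -0.08] w 0.0487
 rot fix (deg, tool) [-0.19  0.45 -0.03] j [ 0.04  0.25  1.68  0.    1.2  -1.52]
 d tool [ 0.0399  0.0553 -0.0031]
```

arm_command([
  {"dx":0.01,"dy":0.03,"dz":-0.003,"rx":-0.2,"ry":0.4,"rz":0.0,"grip":0.04},
  {"dx":0.015,"dy":0.018,"dz":0.0,"rx":0.0,"ry":0.0,"rz":0.0,"grip":0.04},
  {"dx":0.01,"dy":0.004,"dz":0.0,"rx":0.0,"ry":0.0,"rz":0.0,"grip":0.04},
  {"dx":0.0,"dy":0.0,"dz":0.0,"rx":0.0,"ry":0.0,"rz":0.0,"grip":0.04},
])

```text
time: 13.7
eef_pos: [0.5546, 0.1947, 0.1239]
orientation: [-0.001, 0.706, 0.0, 0.708]
contact_force: [-0.1, -0.8, 0.1]
width: 0.0492
```

```bash
python3 lk.py c1 .555 .198 .110; python3 fit.py c1 .025
```

```text
t 13.75 p [0.5551 0.1944 0.1246] F [-0.8  0.  -0.4] T [ 0.   -0.03 -0.04] w 0.0488
 rot fix (deg, tool) [0.07 0.17 0.06] j [ 0.14  0.32  1.66 -0.    1.15 -1.44]
 d tool [ 0.0146  0.0036 -0.0001]
z [0.1197 0.1231 0.1369 0.1403 0.1492 0.1521] 97
ring [0.55381432 0.19333912] 11 0.00046713473223851734 minus tcp [-0.0012376  -0.00103665]
stem [0.55474646 0.19682925] 111
```

arm_command([
  {"dx":0.004,"dy":0.0036,"dz":0.0,"rx":0.0,"ry":0.2,"rz":0.0,"grip":0.04},
  {"dx":0.005,"dy":0.0,"dz":0.0,"rx":0.0,"ry":0.0,"rz":0.0,"grip":0.04},
  {"dx":0.005,"dy":0.0,"dz":0.0,"rx":0.0,"ry":0.0,"rz":0.0,"grip":0.04},
  {"dx":0.0,"dy":0.0,"dz":0.0,"rx":0.0,"ry":0.0,"rz":0.0,"grip":0.04},
])

```text
time: 14.15
eef_pos: [0.5565, 0.1949, 0.1115]
orientation: [0.0, 0.707, -0.001, 0.708]
contact_force: [0.6, -0.2, -1.8]
width: 0.0489
```

```bash
python3 lk.py c2 .555 .198 .098; python3 fit.py c2 .025
```

```text
t 14.2 p [0.5567 0.195  0.1119] F [ 0.1 -0.1  0.1] T [-0.02 -0.    0.01] w 0.0487
 rot fix (deg, tool) [-0.14  0.12  0.08] j [ 0.14  0.34  1.66 -0.    1.13 -1.43]
 d tool [ 0.0138  0.003  -0.0018]
z [0.1083 0.1102 0.1241 0.1267 0.1362 0.1395] 101
ring [0.55590119 0.19247639] 14 0.0010430772380727697 minus tcp [-0.0008317  -0.00252378]
stem [0.55493288 0.19685935] 112
```

View pics/c2.png

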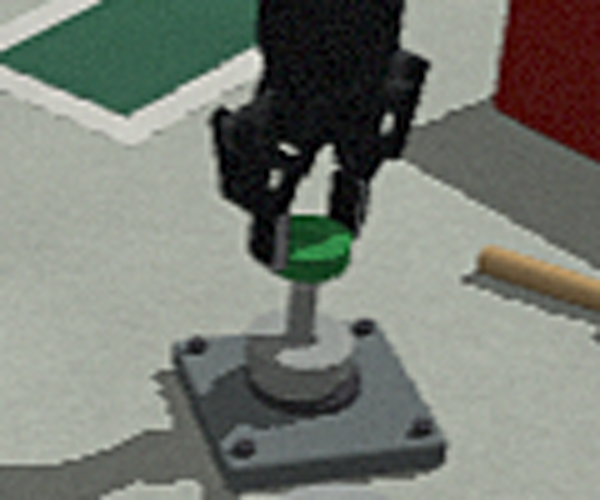

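The view shows the collar home on the flange and the green bush at (315,250) just above the stem tip. I'll correct sideways, then lower.

arm_command([
  {"dx":0.002,"dy":0.003,"dz":-0.0015,"rx":-0.1,"ry":0.1,"rz":0.1,"grip":0.04},
  {"dx":0.003,"dy":0.0,"dz":0.0,"rx":0.0,"ry":0.0,"rz":0.0,"grip":0.04},
  {"dx":0.003,"dy":0.0,"dz":0.0,"rx":0.0,"ry":0.0,"rz":0.0,"grip":0.04},
  {"dx":0.0,"dy":0.0,"dz":0.0,"rx":0.0,"ry":0.0,"rz":0.0,"grip":0.04},
])

```text
time: 14.6
eef_pos: [0.5555, 0.1981, 0.1037]
orientation: [0.0, 0.707, -0.0, 0.707]
contact_force: [0.0, -0.5, -0.0]
width: 0.0492
```

```bash
python3 -c "
from h import *
st([.5552,.198,.09])"
```

```text
t 14.6 p [0.5555 0.1981 0.1037] F [ 0.  -0.5 -0. ] T [-0.04  0.01 -0.03] w 0.0492
 rot fix (deg, tool) [-0.04  0.06 -0.03] j [ 0.14  0.35  1.67  0.    1.12 -1.43]
 d tool [ 0.0136 -0.0001 -0.0003]
```

arm_command([
  {"dx":0.003,"dy":0.0,"dz":-0.0007,"rx":0.0,"ry":0.0,"rz":0.0,"grip":0.04},
  {"dx":0.003,"dy":0.0,"dz":0.0,"rx":0.0,"ry":0.0,"rz":0.0,"grip":0.04},
])

```text
time: 14.8
eef_pos: [0.555, 0.1982, 0.0976]
orientation: [0.0, 0.706, 0.0, 0.708]
contact_force: [-0.0, -0.4, -0.9]
width: 0.0486
```

arm_command([
  {"dx":0.002,"dy":0.0,"dz":0.0,"rx":0.0,"ry":0.0,"rz":0.0,"grip":0.04},
  {"dx":0.002,"dy":0.0,"dz":0.0,"rx":0.0,"ry":0.0,"rz":0.0,"grip":0.04},
])

```text
time: 15.0
eef_pos: [0.5548, 0.1982, 0.093]
orientation: [0.0, 0.707, 0.0, 0.708]
contact_force: [0.7, 0.1, -0.5]
width: 0.0484
```

arm_command([
  {"dx":0.002,"dy":0.0,"dz":0.0,"rx":0.0,"ry":0.0,"rz":0.0,"grip":0.04},
  {"dx":0.0,"dy":0.0,"dz":0.0,"rx":0.0,"ry":0.0,"rz":0.0,"grip":0.04},
])

```text
time: 15.2
eef_pos: [0.5546, 0.1982, 0.0904]
orientation: [0.0, 0.707, -0.0, 0.707]
contact_force: [1.1, 0.8, -0.3]
width: 0.049
```

```bash
python3 -c "
from h import *
st([.555,.198,.09])"
```

```text
t 15.2 p [0.5546 0.1982 0.0904] F [ 1.1  0.8 -0.3] T [-0.01  0.02  0.01] w 0.049
 rot fix (deg, tool) [-0.03  0.04 -0.03] j [ 0.14  0.37  1.68  0.    1.09 -1.43]
 d tool [ 0.0004 -0.0002  0.0004]
```

No contact. I'll continue down to about 0.066 in checked steps.

arm_command([
  {"dx":0.002,"dy":0.0,"dz":0.0,"rx":0.0,"ry":0.0,"rz":0.0,"grip":0.04},
  {"dx":0.002,"dy":0.0,"dz":0.0,"rx":0.0,"ry":0.0,"rz":0.0,"grip":0.04},
])

```text
time: 15.4
eef_pos: [0.5549, 0.1982, 0.0865]
orientation: [0.0, 0.707, 0.0, 0.708]
contact_force: [0.4, -0.1, -0.2]
width: 0.0488
```

arm_command([
  {"dx":0.002,"dy":0.0,"dz":0.0,"rx":0.0,"ry":0.0,"rz":0.0,"grip":0.04},
  {"dx":0.002,"dy":0.0,"dz":0.0,"rx":0.0,"ry":0.0,"rz":0.0,"grip":0.04},
])

```text
time: 15.6
eef_pos: [0.555, 0.1982, 0.0822]
orientation: [0.0, 0.707, 0.0, 0.708]
contact_force: [0.0, 0.0, -0.6]
width: 0.0489
```

```bash
python3 -c "
from h import *
st([.555,.198,.06])"
```

```text
t 15.6 p [0.555  0.1982 0.0822] F [ 0.   0.  -0.6] T [-0.08  0.05  0.01] w 0.0489
 rot fix (deg, tool) [-0.03  0.09 -0.04] j [ 0.14  0.38  1.68  0.    1.08 -1.43]
 d tool [ 0.0222 -0.0002 -0.    ]
```

arm_command([
  {"dx":0.004,"dy":0.0,"dz":0.0,"rx":0.0,"ry":0.0,"rz":0.0,"grip":0.04},
  {"dx":0.004,"dy":0.0,"dz":0.0,"rx":0.0,"ry":0.0,"rz":0.0,"grip":0.04},
  {"dx":0.004,"dy":0.0,"dz":0.0,"rx":0.0,"ry":0.0,"rz":0.0,"grip":0.04},
  {"dx":0.004,"dy":0.0,"dz":0.0,"rx":0.0,"ry":0.0,"rz":0.0,"grip":0.04},
])

```text
time: 16.0
eef_pos: [0.5551, 0.1982, 0.065]
orientation: [0.0, 0.706, 0.0, 0.708]
contact_force: [-0.3, 0.0, 0.0]
width: 0.0488
```

arm_command([
  {"dx":0.003,"dy":0.0,"dz":0.0,"rx":0.0,"ry":0.0,"rz":0.0,"grip":0.04},
])

```text
time: 16.1
eef_pos: [0.5549, 0.1982, 0.0614]
orientation: [0.0, 0.707, 0.0, 0.708]
contact_force: [0.1, 0.1, 0.5]
width: 0.0486
```

arm_command([
  {"dx":0.0015,"dy":0.0,"dz":0.0,"rx":0.0,"ry":0.0,"rz":0.0,"grip":0.04},
])

```text
time: 16.2
eef_pos: [0.5547, 0.1981, 0.0594]
orientation: [0.0, 0.707, -0.0, 0.707]
contact_force: [-0.4, 0.1, -0.2]
width: 0.0484
```

arm_command([
  {"dx":0.001,"dy":0.0,"dz":0.0,"rx":0.0,"ry":0.0,"rz":0.0,"grip":0.04},
])

```text
time: 16.3
eef_pos: [0.5546, 0.1981, 0.0581]
orientation: [0.0, 0.707, -0.0, 0.707]
contact_force: [-0.6, 0.2, -1.1]
width: 0.0489
```

arm_command([
  {"dx":0.001,"dy":0.0,"dz":0.0,"rx":0.0,"ry":0.0,"rz":0.0,"grip":0.04},
])

```text
time: 16.4
eef_pos: [0.5547, 0.1981, 0.0577]
orientation: [0.0, 0.707, -0.0, 0.707]
contact_force: [-5.0, -1.1, 11.8]
width: 0.0489
```

arm_command([
  {"dx":0.0005,"dy":0.0,"dz":0.0,"rx":0.0,"ry":0.0,"rz":0.0,"grip":0.04},
])

```text
time: 16.5
eef_pos: [0.5547, 0.1981, 0.0578]
orientation: [0.0, 0.707, -0.0, 0.707]
contact_force: [-2.3, -0.3, 2.9]
width: 0.0489
```

arm_command([
  {"dx":0.0,"dy":0.0,"dz":0.0,"rx":0.0,"ry":0.0,"rz":0.0,"grip":0.054},
  {"dx":0.0,"dy":0.0,"dz":0.0,"rx":0.0,"ry":0.0,"rz":0.0,"grip":0.064},
  {"dx":0.0,"dy":0.0,"dz":0.0,"rx":0.0,"ry":0.0,"rz":0.0,"grip":0.07},
  {"dx":-0.015,"dy":0.0,"dz":0.0,"rx":0.0,"ry":0.0,"rz":0.0,"grip":0.07},
  {"dx":-0.03,"dy":0.0,"dz":0.0,"rx":0.0,"ry":0.0,"rz":0.0,"grip":0.07},
  {"dx":-0.04,"dy":0.0,"dz":0.0,"rx":0.0,"ry":0.0,"rz":0.0,"grip":0.07},
  {"dx":-0.03,"dy":-0.03,"dz":0.01,"rx":0.0,"ry":0.0,"rz":0.0,"grip":0.07},
  {"dx":0.0,"dy":-0.045,"dz":0.015,"rx":0.0,"ry":0.0,"rz":0.0,"grip":0.07},
])

```text
time: 17.3
eef_pos: [0.5786, 0.1262, 0.1801]
orientation: [-0.002, 0.707, 0.003, 0.707]
contact_force: [1.2, 0.1, -0.5]
width: 0.0701
```

arm_command([
  {"dx":0.0,"dy":-0.045,"dz":0.015,"rx":0.0,"ry":0.0,"rz":0.0,"grip":0.064},
  {"dx":0.0,"dy":-0.045,"dz":0.015,"rx":0.0,"ry":0.0,"rz":0.0,"grip":0.06},
  {"dx":0.0,"dy":-0.045,"dz":0.015,"rx":0.0,"ry":0.0,"rz":0.0,"grip":0.056},
  {"dx":0.0,"dy":-0.045,"dz":0.015,"rx":0.0,"ry":0.0,"rz":0.0,"grip":0.056},
  {"dx":0.0,"dy":-0.02,"dz":0.005,"rx":0.0,"ry":0.0,"rz":0.0,"grip":0.056},
  {"dx":0.0,"dy":0.0,"dz":0.0,"rx":0.0,"ry":0.0,"rz":0.0,"grip":0.056},
])

```text
time: 17.9
eef_pos: [0.651, -0.0866, 0.1922]
orientation: [-0.003, 0.702, 0.0, 0.712]
contact_force: [-0.0, 0.2, 0.4]
width: 0.0559
```

```bash
python3 seat.py b2 .025 .054 .070; python3 -c "
from h import *
st([.6543,-.1169,.12])"
```

```text
(array([0.55402946, 0.19713975]), 69, np.float64(0.001048888107474822))
top plane slopes,z [-0.0025  0.0186  0.0711] 61
t 17.95 p [ 0.6508 -0.0854  0.1923] F [-0.3  0.2  0.6] T [-0.   -0.01  0.05] w 0.056
 rot fix (deg, tool) [0.31 0.85 0.17] j [-0.31  0.38  1.44  0.    1.31 -1.89]
 d tool [ 0.0724 -0.0313  0.0023]
```

arm_command([
  {"dx":0.025,"dy":-0.025,"dz":0.003,"rx":0.3,"ry":0.8,"rz":0.2,"grip":0.056},
  {"dx":0.03,"dy":-0.006,"dz":0.0,"rx":0.0,"ry":0.0,"rz":0.0,"grip":0.056},
  {"dx":0.035,"dy":0.0,"dz":0.0,"rx":0.0,"ry":0.0,"rz":0.0,"grip":0.056},
  {"dx":0.035,"dy":0.0,"dz":0.0,"rx":0.0,"ry":0.0,"rz":0.0,"grip":0.056},
  {"dx":0.02,"dy":0.0,"dz":0.0,"rx":0.0,"ry":0.0,"rz":0.0,"grip":0.056},
  {"dx":0.0,"dy":0.0,"dz":0.0,"rx":0.0,"ry":0.0,"rz":0.0,"grip":0.056},
])

```text
time: 18.55
eef_pos: [0.6565, -0.109, 0.0496]
orientation: [-0.002, 0.705, 0.003, 0.71]
contact_force: [-0.7, 0.2, -0.8]
width: 0.056
```

```bash
python3 -c "
from h import *
st([.6543,-.1169,.003])"
```

```text
t 18.55 p [ 0.6565 -0.109   0.0496] F [-0.7  0.2 -0.8] T [0.   0.06 0.02] w 0.056
 rot fix (deg, tool) [ 0.4   0.4  -0.06] j [-0.34  0.57  1.48  0.    1.08 -1.92]
 d tool [ 0.0466 -0.008  -0.0026]
```

arm_command([
  {"dx":0.0,"dy":-0.008,"dz":-0.0025,"rx":0.4,"ry":0.4,"rz":0.0,"grip":0.056},
  {"dx":0.015,"dy":-0.001,"dz":0.0,"rx":0.0,"ry":0.0,"rz":0.0,"grip":0.056},
  {"dx":0.012,"dy":0.0,"dz":0.0,"rx":0.0,"ry":0.0,"rz":0.0,"grip":0.056},
  {"dx":0.006,"dy":0.0,"dz":0.0,"rx":0.0,"ry":0.0,"rz":0.0,"grip":0.056},
  {"dx":0.0,"dy":0.0,"dz":0.0,"rx":0.0,"ry":0.0,"rz":0.0,"grip":0.056},
])

```text
time: 19.05
eef_pos: [0.6567, -0.1169, 0.0195]
orientation: [-0.001, 0.705, 0.001, 0.709]
contact_force: [-1.0, 0.1, 0.1]
width: 0.0559
```

```bash
python3 -c "
from h import *
st([.6543,-.1169,.003])"
```

```text
t 19.05 p [ 0.6567 -0.1169  0.0195] F [-1.   0.1  0.1] T [ 0.03  0.04 -0.04] w 0.0559
 rot fix (deg, tool) [0.13 0.33 0.05] j [-0.35  0.62  1.48  0.    1.04 -1.93]
 d tool [ 0.0165  0.     -0.0025]
```

arm_command([
  {"dx":0.004,"dy":0.0,"dz":-0.0025,"rx":0.1,"ry":0.3,"rz":0.0,"grip":0.056},
  {"dx":0.006,"dy":0.0,"dz":0.0,"rx":0.0,"ry":0.0,"rz":0.0,"grip":0.056},
  {"dx":0.005,"dy":0.0,"dz":0.0,"rx":0.0,"ry":0.0,"rz":0.0,"grip":0.056},
  {"dx":0.0,"dy":0.0,"dz":0.0,"rx":0.0,"ry":0.0,"rz":0.0,"grip":0.056},
])

```text
time: 19.45
eef_pos: [0.6546, -0.1172, 0.0041]
orientation: [-0.0, 0.707, -0.0, 0.708]
contact_force: [0.5, 0.5, -0.7]
width: 0.0562
```

```bash
python3 -c "
from h import *
st([.6543,-.1169,.003])"
```

```text
t 19.45 p [ 0.6546 -0.1172  0.0041] F [ 0.5  0.5 -0.7] T [0.03 0.02 0.05] w 0.0562
 rot fix (deg, tool) [0.01 0.07 0.07] j [-0.35  0.64  1.49 -0.    1.02 -1.93]
 d tool [ 0.0011  0.0003 -0.0003]
```

arm_command([
  {"dx":0.0007,"dy":0.0,"dz":0.0,"rx":0.0,"ry":0.0,"rz":0.0,"grip":0.048},
  {"dx":0.0,"dy":0.0,"dz":0.0,"rx":0.0,"ry":0.0,"rz":0.0,"grip":0.042},
  {"dx":0.0,"dy":0.0,"dz":0.0,"rx":0.0,"ry":0.0,"rz":0.0,"grip":0.036},
  {"dx":0.0,"dy":0.0,"dz":0.0,"rx":0.0,"ry":0.0,"rz":0.0,"grip":0.03},
  {"dx":0.0,"dy":0.0,"dz":0.0,"rx":0.0,"ry":0.0,"rz":0.0,"grip":0.03},
  {"dx":0.0,"dy":0.0,"dz":0.0,"rx":0.0,"ry":0.0,"rz":0.0,"grip":0.03},
], grip_force=30)

```text
time: 20.05
eef_pos: [0.6551, -0.1173, 0.0039]
orientation: [-0.001, 0.706, -0.0, 0.708]
contact_force: [-0.2, 0.5, -0.6]
width: 0.0378
```

```bash
python3 -c "
from h import *
st([.6543,-.1169,.003])"
```

```text
t 20.05 p [ 0.6551 -0.1173  0.0039] F [-0.2  0.5 -0.6] T [-0.   -0.01  0.07] w 0.0378
 rot fix (deg, tool) [0.01 0.12 0.09] j [-0.35  0.64  1.48 -0.    1.02 -1.93]
 d tool [ 0.0009  0.0004 -0.0008]
```

arm_command([
  {"dx":-0.01,"dy":0.0,"dz":0.0,"rx":0.0,"ry":0.0,"rz":0.0,"grip":0.03},
  {"dx":-0.03,"dy":0.0,"dz":0.0,"rx":0.0,"ry":0.0,"rz":0.0,"grip":0.03},
  {"dx":-0.04,"dy":0.0,"dz":0.0,"rx":0.0,"ry":0.0,"rz":0.0,"grip":0.03},
  {"dx":-0.045,"dy":0.01,"dz":-0.005,"rx":0.0,"ry":0.0,"rz":0.0,"grip":0.03},
  {"dx":-0.03,"dy":0.03,"dz":-0.01,"rx":0.0,"ry":0.0,"rz":0.0,"grip":0.03},
  {"dx":0.0,"dy":0.045,"dz":-0.015,"rx":0.0,"ry":0.0,"rz":0.0,"grip":0.03},
  {"dx":0.0,"dy":0.045,"dz":-0.015,"rx":0.0,"ry":0.0,"rz":0.0,"grip":0.03},
  {"dx":0.0,"dy":0.045,"dz":-0.015,"rx":0.0,"ry":0.0,"rz":0.0,"grip":0.03},
])

```text
time: 20.85
eef_pos: [0.5964, 0.0564, 0.1709]
orientation: [0.003, 0.704, -0.004, 0.71]
contact_force: [1.0, 0.7, -0.7]
width: 0.0378
```

arm_command([
  {"dx":0.0,"dy":0.045,"dz":-0.015,"rx":0.0,"ry":0.0,"rz":0.0,"grip":0.03},
  {"dx":0.0,"dy":0.03,"dz":-0.01,"rx":0.0,"ry":0.0,"rz":0.0,"grip":0.03},
  {"dx":0.0,"dy":0.0,"dz":0.0,"rx":0.0,"ry":0.0,"rz":0.0,"grip":0.03},
])

```text
time: 21.15
eef_pos: [0.5689, 0.14, 0.174]
orientation: [0.002, 0.703, -0.002, 0.712]
contact_force: [1.0, -0.5, -0.6]
width: 0.0379
```

```bash
python3 -c "
from h import *
st([.555,.1982,.115])"
```

```text
t 21.15 p [0.5689 0.14   0.174 ] F [ 1.  -0.5 -0.6] T [-0.03 -0.02 -0.03] w 0.0379
 rot fix (deg, tool) [-0.28  0.72  0.02] j [ 0.04  0.25  1.64 -0.    1.23 -1.53]
 d tool [ 0.0588  0.0582 -0.0149]
```

arm_command([
  {"dx":0.01,"dy":0.035,"dz":-0.01,"rx":-0.3,"ry":0.7,"rz":0.0,"grip":0.03},
  {"dx":0.02,"dy":0.02,"dz":-0.005,"rx":0.0,"ry":0.0,"rz":0.0,"grip":0.03},
  {"dx":0.015,"dy":0.004,"dz":-0.001,"rx":0.0,"ry":0.0,"rz":0.0,"grip":0.03},
  {"dx":0.005,"dy":0.0,"dz":0.0,"rx":0.0,"ry":0.0,"rz":0.0,"grip":0.03},
  {"dx":0.0,"dy":0.0,"dz":0.0,"rx":0.0,"ry":0.0,"rz":0.0,"grip":0.03},
])

```text
time: 21.65
eef_pos: [0.5555, 0.1988, 0.1263]
orientation: [-0.001, 0.705, -0.0, 0.709]
contact_force: [0.5, -1.0, 0.1]
width: 0.038
```

```bash
python3 -c "
from h import *
st([.555,.1982,.106])"
```

```text
t 21.65 p [0.5555 0.1988 0.1263] F [ 0.5 -1.   0.1] T [ 0.03  0.03 -0.04] w 0.038
 rot fix (deg, tool) [0.08 0.39 0.09] j [ 0.14  0.32  1.66 -0.    1.15 -1.43]
 d tool [ 0.0203 -0.0006 -0.0006]
```

arm_command([
  {"dx":0.006,"dy":-0.0005,"dz":-0.0005,"rx":0.0,"ry":0.3,"rz":0.1,"grip":0.03},
  {"dx":0.006,"dy":0.0,"dz":0.0,"rx":0.0,"ry":0.0,"rz":0.0,"grip":0.03},
  {"dx":0.004,"dy":0.0,"dz":0.0,"rx":0.0,"ry":0.0,"rz":0.0,"grip":0.03},
  {"dx":0.0,"dy":0.0,"dz":0.0,"rx":0.0,"ry":0.0,"rz":0.0,"grip":0.03},
])

```text
time: 22.05
eef_pos: [0.5574, 0.1947, 0.1106]
orientation: [0.001, 0.706, -0.001, 0.708]
contact_force: [-0.2, -0.4, -0.4]
width: 0.0379
```

```bash
python3 lk.py d1 .555 .1982 .1; python3 fit.py d1 .02
```

```text
t 22.1 p [0.5575 0.1948 0.1109] F [ 1.  -0.9 -1.3] T [0.   0.03 0.04] w 0.0375
 rot fix (deg, tool) [-0.17  0.22  0.01] j [ 0.14  0.34  1.66 -0.    1.13 -1.43]
 d tool [ 0.0109  0.0034 -0.0026]
z [0.0955 0.1109 0.12   0.1245 0.1361 0.1403] 110
ring [0.55798812 0.19423171] 31 0.0015051889892965346 minus tcp [ 0.00044416 -0.00053384]
stem [0.55585458 0.19693263] 87
```

View pics/d1.png

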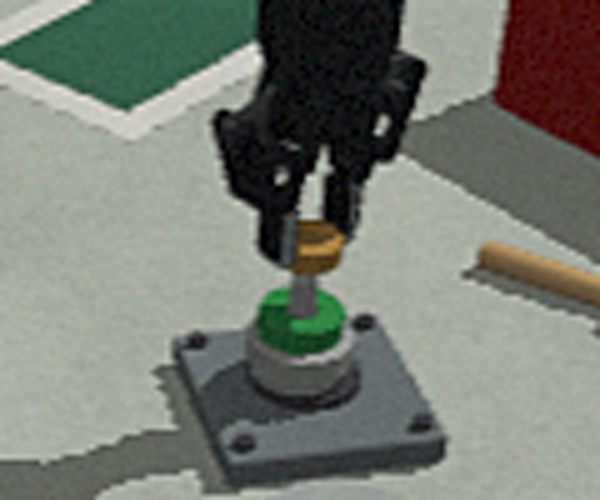

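Collar and bush are home, and the brass spacer at (318,248) is just above the tip. Same sideways correction as before.

arm_command([
  {"dx":0.002,"dy":0.0035,"dz":-0.0025,"rx":-0.2,"ry":0.2,"rz":0.0,"grip":0.03},
  {"dx":0.002,"dy":0.0,"dz":0.0,"rx":0.0,"ry":0.0,"rz":0.0,"grip":0.03},
  {"dx":0.003,"dy":0.0,"dz":0.0,"rx":0.0,"ry":0.0,"rz":0.0,"grip":0.03},
  {"dx":0.0,"dy":0.0,"dz":0.0,"rx":0.0,"ry":0.0,"rz":0.0,"grip":0.03},
])

```text
time: 22.5
eef_pos: [0.5553, 0.1987, 0.104]
orientation: [-0.0, 0.707, 0.0, 0.708]
contact_force: [-0.5, -0.2, -0.4]
width: 0.0379
```

```bash
python3 -c "
from h import *
st([.555,.1981,.09])"
```

```text
t 22.5 p [0.5553 0.1987 0.104 ] F [-0.5 -0.2 -0.4] T [ 0.02 -0.02 -0.01] w 0.0379
 rot fix (deg, tool) [ 0.06  0.08 -0.01] j [ 0.14  0.35  1.67 -0.    1.12 -1.43]
 d tool [ 0.014  -0.0006 -0.0003]
```

arm_command([
  {"dx":0.003,"dy":-0.0006,"dz":-0.0003,"rx":0.0,"ry":0.0,"rz":0.0,"grip":0.03},
  {"dx":0.002,"dy":0.0,"dz":0.0,"rx":0.0,"ry":0.0,"rz":0.0,"grip":0.03},
])

```text
time: 22.7
eef_pos: [0.5552, 0.1983, 0.099]
orientation: [-0.0, 0.706, 0.001, 0.708]
contact_force: [0.2, -0.6, -0.4]
width: 0.0377
```

arm_command([
  {"dx":0.002,"dy":0.0,"dz":0.0,"rx":0.0,"ry":0.0,"rz":0.0,"grip":0.03},
  {"dx":0.0,"dy":0.0,"dz":0.0,"rx":0.0,"ry":0.0,"rz":0.0,"grip":0.03},
])

```text
time: 22.9
eef_pos: [0.5549, 0.1982, 0.0964]
orientation: [-0.0, 0.707, 0.001, 0.708]
contact_force: [-0.2, -0.4, -0.7]
width: 0.0378
```

```bash
python3 -c "
from h import *
st([.555,.1981,.09])"
```

```text
t 22.9 p [0.5549 0.1982 0.0964] F [-0.2 -0.4 -0.7] T [-0.   -0.03  0.02] w 0.0378
 rot fix (deg, tool) [ 0.08  0.08 -0.  ] j [ 0.14  0.36  1.67 -0.    1.1  -1.43]
 d tool [ 0.0064 -0.0001  0.0001]
```

arm_command([
  {"dx":0.002,"dy":0.0,"dz":0.0,"rx":0.0,"ry":0.0,"rz":0.0,"grip":0.03},
  {"dx":0.002,"dy":0.0,"dz":0.0,"rx":0.0,"ry":0.0,"rz":0.0,"grip":0.03},
])

```text
time: 23.1
eef_pos: [0.5552, 0.1982, 0.0924]
orientation: [-0.0, 0.706, 0.001, 0.708]
contact_force: [0.2, 0.1, -0.3]
width: 0.038
```

arm_command([
  {"dx":0.002,"dy":0.0,"dz":0.0,"rx":0.0,"ry":0.0,"rz":0.0,"grip":0.03},
  {"dx":0.002,"dy":0.0,"dz":0.0,"rx":0.0,"ry":0.0,"rz":0.0,"grip":0.03},
])

```text
time: 23.3
eef_pos: [0.5553, 0.1982, 0.0881]
orientation: [-0.0, 0.706, 0.001, 0.708]
contact_force: [-0.9, -0.4, -0.8]
width: 0.0383
```

arm_command([
  {"dx":0.002,"dy":0.0,"dz":0.0,"rx":0.0,"ry":0.0,"rz":0.0,"grip":0.03},
  {"dx":0.002,"dy":0.0,"dz":0.0,"rx":0.0,"ry":0.0,"rz":0.0,"grip":0.03},
])

```text
time: 23.5
eef_pos: [0.5553, 0.1982, 0.0837]
orientation: [-0.0, 0.706, 0.001, 0.708]
contact_force: [0.2, -0.5, -0.8]
width: 0.0377
```

Threaded freely. Seat expected near TCP z 0.0735.

arm_command([
  {"dx":0.003,"dy":0.0,"dz":0.0,"rx":0.0,"ry":0.0,"rz":0.0,"grip":0.03},
  {"dx":0.003,"dy":0.0,"dz":0.0,"rx":0.0,"ry":0.0,"rz":0.0,"grip":0.03},
])

```text
time: 23.7
eef_pos: [0.5553, 0.1983, 0.0773]
orientation: [-0.0, 0.706, 0.001, 0.708]
contact_force: [-0.8, 0.2, -0.6]
width: 0.038
```

arm_command([
  {"dx":0.0015,"dy":0.0,"dz":0.0,"rx":0.0,"ry":0.0,"rz":0.0,"grip":0.03},
])

```text
time: 23.8
eef_pos: [0.5551, 0.1982, 0.0754]
orientation: [-0.0, 0.707, 0.0, 0.708]
contact_force: [0.2, -0.3, -0.8]
width: 0.0378
```

arm_command([
  {"dx":0.001,"dy":0.0,"dz":0.0,"rx":0.0,"ry":0.0,"rz":0.0,"grip":0.03},
])

```text
time: 23.9
eef_pos: [0.555, 0.1982, 0.0741]
orientation: [-0.0, 0.707, 0.0, 0.708]
contact_force: [-1.2, 0.0, -1.0]
width: 0.038
```

arm_command([
  {"dx":0.001,"dy":0.0,"dz":0.0,"rx":0.0,"ry":0.0,"rz":0.0,"grip":0.03},
])

```text
time: 24.0
eef_pos: [0.5551, 0.1982, 0.0735]
orientation: [-0.001, 0.707, 0.0, 0.708]
contact_force: [-4.3, -1.7, 10.8]
width: 0.0378
```

arm_command([
  {"dx":0.0,"dy":0.0,"dz":0.0,"rx":0.0,"ry":0.0,"rz":0.0,"grip":0.044},
  {"dx":0.0,"dy":0.0,"dz":0.0,"rx":0.0,"ry":0.0,"rz":0.0,"grip":0.054},
  {"dx":0.0,"dy":0.0,"dz":0.0,"rx":0.0,"ry":0.0,"rz":0.0,"grip":0.06},
  {"dx":-0.015,"dy":0.0,"dz":0.0,"rx":0.0,"ry":0.0,"rz":0.0,"grip":0.06},
  {"dx":-0.03,"dy":0.0,"dz":0.0,"rx":0.0,"ry":0.0,"rz":0.0,"grip":0.06},
  {"dx":-0.04,"dy":0.0,"dz":0.0,"rx":0.0,"ry":0.0,"rz":0.0,"grip":0.06},
  {"dx":-0.03,"dy":-0.03,"dz":-0.02,"rx":0.0,"ry":0.0,"rz":0.0,"grip":0.06},
  {"dx":0.0,"dy":-0.045,"dz":-0.03,"rx":0.0,"ry":0.0,"rz":0.0,"grip":0.06},
])

```text
time: 24.8
eef_pos: [0.5079, 0.1259, 0.1965]
orientation: [-0.002, 0.705, 0.002, 0.709]
contact_force: [0.9, -0.8, 0.9]
width: 0.0598
```

arm_command([
  {"dx":0.0,"dy":-0.045,"dz":-0.03,"rx":0.0,"ry":0.0,"rz":0.0,"grip":0.06},
  {"dx":0.0,"dy":-0.045,"dz":-0.03,"rx":0.0,"ry":0.0,"rz":0.0,"grip":0.06},
  {"dx":0.0,"dy":-0.03,"dz":0.0,"rx":0.0,"ry":0.0,"rz":0.0,"grip":0.06},
  {"dx":0.0,"dy":0.0,"dz":0.0,"rx":0.0,"ry":0.0,"rz":0.0,"grip":0.06},
  {"dx":0.0,"dy":0.0,"dz":0.0,"rx":0.0,"ry":0.0,"rz":0.0,"grip":0.06},
])

```text
time: 25.3
eef_pos: [0.4497, 0.0049, 0.2038]
orientation: [-0.003, 0.701, 0.0, 0.713]
contact_force: [0.2, 1.0, 0.0]
width: 0.06
```

```bash
python3 seat.py e1 .02 .070 .084; python3 - <<'E'
from h import *
st()
p=np.load('e1.npz')['p'];t,td=snap('top')
a=cv2.resize(p[135:235,290:410],None,fx=3.3,fy=3.3,interpolation=2);b=cv2.resize(t[145:245,150:270],None,fx=3.3,fy=3.3,interpolation=2)
cv2.imwrite('pics/e1.png',np.hstack([a,b])[:,:,::-1])
t0=np.load('scene0.npz')['p'].astype(int)
m=(abs(p.astype(int)-t0).max(-1)>45).astype(np.uint8);k,l,s,c=cv2.connectedComponentsWithStats(cv2.morphologyEx(m,2,np.ones((3,3))))
print([(s[i].tolist()) for i in range(1,k) if s[i,4]>20])
E
```

```text
(array([0.55555147, 0.19656885]), 43, np.float64(0.0008806963947383395))
top plane slopes,z [-0.0287 -0.0427  0.0855] 28
t 25.35 p [0.4501 0.0051 0.2039] F [ 0.4 -0.1  1.2] T [-0.    0.04  0.  ] w 0.06
 rot fix (deg, tool) [0.27 1.01 0.24] j [-0.25 -0.09  1.95  0.    1.27 -1.83]
[[175, 0, 124, 32, 2329], [339, 9, 35, 41, 783], [369, 29, 12, 17, 113], [157, 34, 9, 11, 66], [238, 36, 7, 6, 24], [256, 72, 25, 6, 102], [188, 85, 117, 75, 2707], [52, 118, 120, 44, 1728], [62, 163, 172, 96, 5997], [340, 169, 8, 15, 88], [351, 169, 7, 15, 79], [347, 186, 8, 3, 24], [248, 200, 20, 16, 249], [212, 231, 6, 6, 30], [200, 237, 26, 12, 166], [269, 249, 19, 16, 234]]
```

View pics/e1.png

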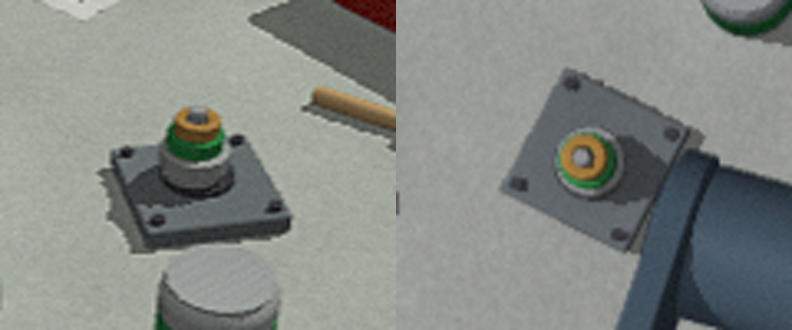

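The picture shows the full stack at about (197,150) on the left and (585,158) on the right: collar, bush, brass, with the stem tip showing above. The changes against the first picture are at the stack, at the places the three rings were taken from, and around the arm and its shadow. Handing in.

```bash
python3 -c "
from h import *
print(r.job_done())"
```

```text
the job is handed in; nothing more can be done
None
```

The spacer stack is rebuilt on the stem and handed in at about 25 s. The large steel collar went on first, then the smaller green bush, then the brass spacer. Each was lowered in small steps until it seated, with a peak measured vertical force of about 13 N.

**Last checks:**
- **Heights:** the ring tops measured 55, 71 and 85.5 mm, against 54, 70 and 84 mm expected. The steady 1–1.5 mm excess is within camera calibration.
- **Flatness:** the collar and bush tops measured flat to about 1°. The brass spacer's fit showed about 3° of slope, but it rests on only 28 depth pixels. I put that down to noise, because both views show it level.
- **Collar height in the grip:** this disagreed by about 2 mm between picking it up and seating it. Its seated height measured right.
- **Everything else:** the gripper is open and well clear. Comparing the scene picture before and after showed changes only at the stack, at the places the three rings were taken from, and around the arm and its shadow.

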